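# Clamp the printed bracket with a T-slot bolt

## Robot

A 6-joint arm with a two-finger parallel gripper is mounted at the origin on the work surface. World frame = base frame: x ahead of the robot, y to its left, z up, the work surface at z = 0. Lengths are in m, angles in rad, forces in N, time in s.
With the tool pointing down it reaches from about 0.425 to 0.95 m from the base axis. Payload 14.7 kg.
Tool frame: the origin (TCP) lies on the centre line of the jaws, within the pads' length; the fingertips stand 25 mm ahead of it and the grasp point (between the pads) lies 6 mm ahead of it; z points along the fingers, y is the direction in which the jaws open and shut (so a half turn about z gives the same grasp; the last joint's range is limited). The gripper opens to 85 mm and grips with 20 to 120 N. Pads are 22 mm wide; open, the fingers measure 114 mm over their backs; the gripper's body (76 mm by 85 mm) begins 54 mm behind the grasp point. The pads swing forward as they close: fully open they stand 13 mm farther back than shut.
Start: joints at [1.097, 0.48, 1.596, -0, 1.065, -0.047], TCP at [0.269, 0.592, 0.256] pointing down, gripper open.
Joint ranges: [-2.75, 2.75], [-0.82, 2.05], [0.23, 2.67], [-1.56, 4.7], [0.09, 2.69], [-2.92, 2.92]. Speed limits (rad/s): [1.89, 1.89, 2.39, 3.01, 3.01, 3.01].

## Interface

Orientations are given as [roll, pitch, yaw] about the fixed x, y, z axes, in that order (R = Rz(yaw) Ry(pitch) Rx(roll)).
In Python, from cell import monitor, eyes, manip, spot_in gives the robot as it stands.
- The arm moves only by the tool send_rows, never from a script. Its argument "rows" is a list of rows, each a list of 3 entries, a list of its own where there are three numbers: the gripper's target within -1 to 1 (shut at 1, half-way at 0, fully open at -1), then the shift along the tool's x, y, z in cm, then the turn about the tool's z in degrees. A call has exactly 8 rows; each row is the pose to reach, as a shift and turn from the pose commanded when the call began, along the tool's axes at that moment; what a row does not reach only later rows make up. A row lasts 1/8 s, in which the tool goes at most 62.5 mm and 10.7 degrees, less where a joint would pass 70% of its speed; a pose out of reach is approached as far as the arm can. A call with a gripper value outside its range is refused whole. The fingers move at their own pace and stop on an object; the grip force is fixed at half the most. Time passes only in rows, so rows that repeat a pose let the fingers close, or fill a call up. It gives the time, the measured TCP pose, the force and the opening at its end, in the units of the state.
- monitor.sense(): the state, without advancing time (a new reading comes with each control period).
- eyes.grab_frame(name): name is "scene" or "top" or "wrist"; returns (picture, depth): 384x512x3 uint8, red, green, blue; 384x512 float32, m along the optical axis (not along the pixel's ray), 0 where there is no reading.
- eyes.camera_info(name): a dict with "fx", "fy", "cx", "cy" (pixels), "extrinsics" (4x4, takes a point from camera to world coordinates). Camera axes: x right, y up, looking along -z (the intrinsics and any distortion apply to the point x, -y, -z); pixel columns grow to the right and rows downward; lengths in m; the calibration is good to about 2 mm. A picture is of the moment at which its call begins: read the wrist's pose just before it. camera_info takes no time and is no camera call; for the wrist camera it gives the pose at the moment of the call.
- manip.finish_job(): hands the job in, once; it reports no verdict.
Trained networks look in the newest picture that a camera, given by its name, has taken for a name from the list of things; names that differ only in an ending like _2 or _b are one class to them, and where a whole thing is asked for, a point or a joint stands for the part that bears it (a point fixed in the world has none). Each returns a list of dicts, best first, with "conf" (0 to 1); they miss things now and then, are a little off and sometimes report something else, mostly with a low value. They report only what shows in the picture. A call takes as long as a camera call.
- spot_in(query, camera): "xy" ([column, row] in pixels, amid what is visible of it).
The state is a dict: "clock": time; "joints": joint angles; "joint_vel": joint speeds; "joint_efforts": joint torques, N m; "tcp_pos": TCP position; "tcp_rot": TCP orientation; "wrist_force": force on the tool from outside, world axes, zero at the start; "torque": the same for the moment, N m; "width": opening from 0.0 (shut) to 1.0 (fully open).
Only numpy, scipy, OpenCV 4.12 (cv2) and the standard library are available. Lean on these libraries where they do the work, as an engineer would, in place of code of your own. Each camera call takes 0.05 s, during which the arm holds its last target.

## Task

Clamp the orange printed bracket down on the T-slot block: take the clamp bolt out of the blue rack, lower its T-head lengthwise into the free part of the slot, slide it along until its stem is home in the bracket's notch, and only there turn it clockwise until the head sits square across the slot. Then tighten the red nut clockwise until its spring is squeezed about 3 mm, without forcing anything: a squeeze beyond 5 mm crushes the bracket's foot. Let go, and leave the bracket in its place against the fence and the other things on the bench where they are.

Things in the scene. Friction and masses are not known exactly. Their poses are not given: they have to be found in the camera images.
- fixture: aluminium T-slot block, fixed, 240 x 110 x 40 mm (its x, y, z); origin at the centre of its underside. A T-slot runs along its whole x axis at y = 0: mouth 19 mm wide between lips 10 mm thick (undersides at z = 30 mm), below them a channel 32 mm wide with its floor at z = 12 mm. A steel fence 12 mm thick, 18 mm high, on its top at the +x end; the slot is free from x = -120 to -32 mm
- seat (a point): point on the slot's centre line at the level of the block's top where the axis of the bolt's stem belongs (block x = -8 mm), axes as the block's
- bracket_notch (a point): point in the notch of the loose orange bracket (400 g), where the stem's axis belongs, on top of its 8 mm thick, 64 mm wide foot; axes parallel to the block's. The foot ends in a fork, two prongs either side of a notch 16 mm wide, open to -x: prong tips 24 mm to -x of this point, notch bottom 6 mm to +x. An upright 42 mm high stands 103 mm to +x; its back is at the fence (0.5 mm play)
- bracket: the same bracket; origin on its underside, 8 mm below bracket_notch
- bolt: clamp bolt with its nut, spring and disc, 250 g; origin at the centre of the T-head's underside, z up along the 12 mm stem, oiled. Head 31 mm long (x), 17 mm wide (y), 8 mm thick. Two opposite corners are cut away: below the lips it turns clockwise (seen from above) from lengthwise to square, where the other corners stop on the channel's walls (up to 10 degrees past square); it cannot turn the other way
- spring (a point): point on the stem's axis 41 mm above the bolt's origin, inside the brass spring (8 N per mm) between the nut and a pressing disc, 50 mm in diameter, 5 mm thick, which is to lie on the bracket's foot. The disc does not turn on the bolt. With the spring free its underside starts 29.2 to 31 mm above the bolt's origin, depending on how far the nut is already turned (not known). It can be squeezed up to 6 mm
- nut_mid (a point): centre of the red eight-sided nut, 32 mm across flats, 30 mm tall, 61 mm above the bolt's origin (axes do not turn with it). It stays at this height on the bolt: turning it clockwise drives the disc down the stem by 3 mm per rad. Stiff, 0.13 N m: the whole bolt turns with it until the head is held at its stop. From there up to 2.7 rad are needed. It stays as turned when let go
- rack: blue rack, fixed, 70 x 125 x 45 mm (x, y, z), origin at the centre of its underside; the clamp bolt hangs upright by its disc in the 40 mm hole at y = +27 mm, its head inside the hole 14 to 16 mm above the bench; a spare brass pin stands in the small hole at y = -36 mm
- pin: spare brass pin in the rack, 14 mm thick, 70 mm tall (bystander; origin at its foot)
- caliper: caliper lying on the bench, about 170 x 55 mm (bystander)
- battery: black and yellow battery pack, 105 x 45 x 36 mm (bystander)
- driver: screwdriver lying on the bench (bystander)
- mug: blue mug, 80 mm in diameter, 92 mm tall (bystander)
- clip: black U-shaped printed clip, 70 x 40 x 36 mm (bystander)

How it is judged:
By the outcome, as a careful person would: the job done as asked, in the order asked, and still so for the second after the job is handed in, with the robot touching nothing.
It also fails if it takes over 72 s, if anything falls off the work surface, if the arm or the gripper's body presses on something with over 40 N, if the wrist force passes 120 N, or if a joint passes its speed limit or range.

## Working session

There is one attempt and no reset: what is moved stays moved. The work goes in short steps, Python scripts to look and compute and a tool call to move; the robot and the scene stay as the last step left them, time stands still between calls to the robot, and variables do not carry over. Pictures are saved under pics/ and viewed, and the job is handed in when it is done.

Besides the shell and the picture viewer there is one more tool, called after "Call:" as name(argument=value, ...) on one line, values as JSON. send_rows: Moves the arm, as the interface text tells. Its arguments: {"type":"object","properties":{"rows":{"type":"array","items":{"type":"array"}}},"required":["rows"]}

```bash
ls; mkdir -p pics
cat > h.py <<'E'
import numpy as np, cv2
from cell import monitor, eyes, manip, spot_in
from scipy.spatial.transform import Rotation as R
def grab(n,fn):
    ci=eyes.camera_info(n); p,d=eyes.grab_frame(n)
    cv2.imwrite('pics/%s.png'%fn,cv2.cvtColor(p,cv2.COLOR_RGB2BGR)); np.savez('pics/%s.npz'%fn,p=p,d=d,ci=np.array(ci,dtype=object))
    return p,d,ci
def load(fn):
    z=np.load('pics/%s.npz'%fn,allow_pickle=True); return z['p'],z['d'],z['ci'].item()
def cloud(d,ci):
    v,u=np.mgrid[:d.shape[0],:d.shape[1]]
    X=(u-ci['cx'])/ci['fx']*d; Y=-(v-ci['cy'])/ci['fy']*d
    P=np.stack([X,Y,-d,np.ones_like(d)],-1)@np.array(ci['extrinsics']).T
    P=P[...,:3]; P[d<=0]=np.nan; return P
def ray(uv,z,ci):
    E=np.array(ci['extrinsics']); r=E[:3,:3]@np.array([(uv[0]-ci['cx'])/ci['fx'],-(uv[1]-ci['cy'])/ci['fy'],-1])
    o=E[:3,3]; return o+r*(z-o[2])/r[2]
def st():
    s=monitor.sense(); print({k:np.round(v,4).tolist() for k,v in s.items() if k in('clock','joints','tcp_pos','tcp_rot','wrist_force','torque','width')}); return s
E
python3 - <<'E'
from h import *
st()
for c in ('scene','top'):
    p,d,ci=grab(c,c+'0'); print(c,{k:(np.round(v,4).tolist()) for k,v in ci.items()}); P=cloud(d,ci)
    for q in ('bolt','nut_mid','bracket','fixture','rack','spring','bracket_notch','mug','clip','pin','battery','driver','caliper'):
        r=spot_in(q,c)
        for x in r[:2]:
            u,v=map(int,np.round(x['xy'])); print(q,np.round(x['xy'],1),round(x['conf'],2),np.round(P[v,u],4))
E
```

```text
pics
{'clock': 0.0, 'joints': [1.0974, 0.4808, 1.5969, 0.0, 1.0651, -0.0466], 'tcp_pos': [0.2689, 0.5913, 0.2557], 'tcp_rot': [-3.1403, -0.0001, 2.7148], 'wrist_force': [0.5978, 0.6191, -0.4169], 'torque': [-0.0225, -0.0407, 0.014], 'width': 0.9993}
scene {'fx': 365.4405, 'fy': 365.4405, 'cx': 251.072, 'cy': 193.8327, 'extrinsics': [[-0.1297, -0.5537, 0.8225, 1.3664], [0.9913, -0.0532, 0.1205, 0.1278], [-0.0229, 0.831, 0.5558, 0.6447], [0.0, 0.0, 0.0, 1.0]]}
bolt [167.2 195.2] 0.77 [ 0.5593 -0.2277  0.0801]
bolt [390.4 192.8] 0.49 [0.3755 0.4186 0.006 ]
nut_mid [166.5 199.2] 0.55 [ 0.5624 -0.2315  0.0684]
bracket [315.5 220.6] 0.8 [0.5949 0.1849 0.0484]
fixture [288.  226.8] 0.63 [0.618  0.113  0.0409]
rack [158.9 211.6] 0.71 [ 0.5767 -0.253   0.032 ]
spring [168.  195.5] 0.59 [ 0.561  -0.2246  0.0781]
spring [315.7 216.5] 0.5 [0.5698 0.1855 0.0459]
bracket_notch [166.7 198.9] 0.68 [ 0.5592 -0.2299  0.0663]
mug [314.3 220. ] 0.73 [0.5909 0.1798 0.0482]
mug [406.5 236.7] 0.55 [0.6712 0.3898 0.0765]
clip [288.3 225.9] 0.51 [0.6158 0.1129 0.0424]
clip [390.4 194.5] 0.5 [0.3838 0.4168 0.
[... 376 characters left out ...]
9, 0.9903, 1.1379], [0.0, 0.0, 0.0, 1.0]]}
bolt [327.6 203.1] 0.49 [ 0.5407 -0.2294  0.0979]
bracket [184.2 192.5] 0.55 [0.5764 0.1804 0.0496]
fixture [212.1 198.8] 0.95 [0.5614 0.1019 0.0111]
rack [336.2 208.7] 0.9 [ 0.5295 -0.2629  0.0476]
spring [323.7 203.5] 0.47 [ 0.5389 -0.2201  0.0884]
bracket_notch [184.3 190.3] 0.63 [0.5828 0.1811 0.0466]
mug [107.3 170.2] 0.78 [0.6502 0.4271 0.0032]
clip [104.2 255. ] 0.78 [0.3923 0.4191 0.0081]
battery [335.2 206.2] 0.67 [ 0.5387 -0.2611  0.0439]
battery [322.6 158.8] 0.61 [ 0.6807 -0.2304  0.0372]
driver [404.  195.8] 0.56 [ 0.5725 -0.473   0.0229]
caliper [243.5 133.9] 0.81 [0.7643 0.0069 0.0125]
caliper [102.7 256.1] 0.41 [0.3892 0.4237 0.0035]
```

Run:
```python
import cv2
a=cv2.imread('pics/scene0.png'); cv2.imwrite('pics/s0.png',cv2.resize(a[120:340,60:460],(800,440),interpolation=cv2.INTER_CUBIC))
a=cv2.imread('pics/top0.png'); cv2.imwrite('pics/t0.png',cv2.resize(a[100:300,60:440],(798,420),interpolation=cv2.INTER_CUBIC))
```

```text
(no output)
```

View pics/s0.png

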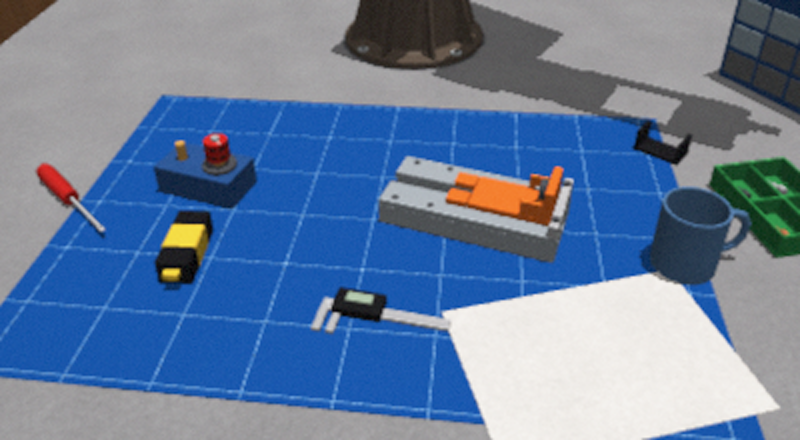

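View pics/t0.png

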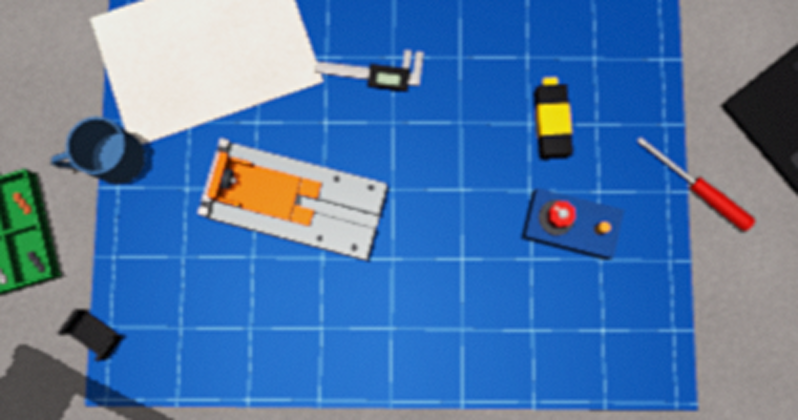

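The scene view shows the rack with the red nut (about 215,150 in the crop) and the brass pin, and the block with the orange bracket, fork toward the rack. The top view agrees: block −x end at about (375,220), nut at (562,214). Next I'll fit the poses.

Run:
```python
from h import *
p,d,ci=load('top0'); P=cloud(d,ci)
hsv=cv2.cvtColor(p,cv2.COLOR_RGB2HSV)
print('table z', np.nanmedian(P[220:280,200:300,2]))
roi=np.zeros(d.shape,bool); roi[160:230,145:255]=1
m=roi&(P[...,2]>0.03)&(P[...,2]<0.075)
pts=P[m][:,:2].astype(np.float32); r=cv2.minAreaRect(pts); print('fix',r,m.sum()); print(cv2.boxPoints(r))
m=roi&(P[...,2]>0.03)&(P[...,2]<0.044)&(hsv[...,1]<60); print('top z',np.nanmedian(P[m][:,2]))
roi=np.zeros(d.shape,bool); roi[180:230,300:370]=1
m=roi&(P[...,2]>0.035)&(P[...,2]<0.055)
pts=P[m][:,:2].astype(np.float32); r=cv2.minAreaRect(pts); print('rack',r,m.sum(),np.nanmedian(P[m][:,2]))
red=roi&(hsv[...,1]>150)&((hsv[...,0]<8)|(hsv[...,0]>172))&(hsv[...,2]>80)
print('nut',np.nanmean(P[red],0),np.nanmax(P[red],0),np.nanmin(P[red],0),red.sum())
t=red&(P[...,2]>np.nanmax(P[red][:,2])-0.01); print(np.nanmean(P[t],0),t.sum(), np.nanmedian(P[t][:,2]))
p,d,ci=grab('wrist','w0'); print(ci)
p,d,ci=load('scene0'); P=cloud(d,ci);hsv=cv2.cvtColor(p,cv2.COLOR_RGB2HSV)
roi=np.zeros(d.shape,bool); roi[180:215,150:185]=1
red=roi&(hsv[...,1]>150)&((hsv[...,0]<8)|(hsv[...,0]>172))&(hsv[...,2]>60)
print('nut',np.nanmean(P[red],0),np.nanmax(P[red],0),np.nanmin(P[red],0),red.sum())
```

```text
table z 0.0001921576651850998
fix ((0.5706944465637207, 0.13602885603904724), (0.24181906878948212, 0.11043084412813187), 75.51566314697266) 2685
[[0.48699263 0.03277252]
 [0.5939136  0.00515208]
 [0.6543963  0.2392852 ]
 [0.5474753  0.26690564]]
top z 0.03924606885851323
rack ((0.5394332408905029, -0.2573353350162506), (0.1258639246225357, 0.07085618376731873), 75.78512573242188) 879 0.04499947915343783
nut [ 0.54479861 -0.22835835  0.08713019] [ 0.56747559 -0.21492652  0.0932039 ] [ 0.53021252 -0.24521388  0.04748622] 91
[ 0.5443425  -0.22952828  0.0890743 ] 81 0.08867408870072824
{'fx': 300.43711428044566, 'fy': 300.43711428044566, 'cx': 257.86844128874753, 'cy': 193.49315855741247, 'extrinsics': array([[ 4.13205727e-01, -8.70444790e-01, -2.67557275e-01,
         2.01098892e-01],
       [ 9.10637703e-01,  3.94968030e-01,  1.21405224e-01,
         6.22218753e-01],
       [ 2.54260366e-08, -2.93813076e-01,  9.55862896e-01,
         3.75039537e-01],
       [ 0.00000000e+00,  0.00000000e+00,  0.00000000e+00,
         1.00000000e+00]])}
nut [ 0.55555473 -0.2272641   0.07918668] [ 0.5641237  -0.21361155  0.09261085] [ 0.53237427 -0.24713024  0.04989844] 115
```

View pics/w0.png

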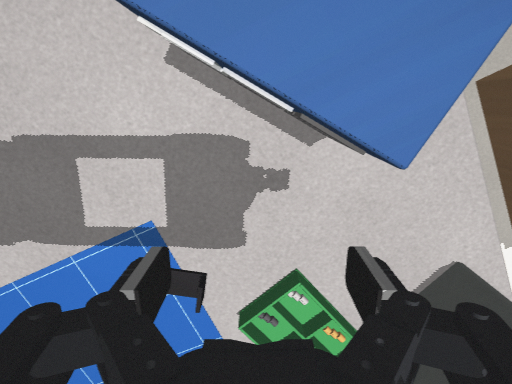

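Call:
send_rows(rows=[[-1, [-5.8, -3.8, -0.6], 7], [-1, [-11.6, -7.7, -1.2], 14], [-1, [-17.4, -11.5, -1.8], 21], [-1, [-23.2, -15.4, -2.4], 28], [-1, [-29, -19.2, -3], 35], [-1, [-34.8, -23, -3.6], 42], [-1, [-40.6, -26.8, -4.2], 49], [-1, [-45, -30, -4.5], 54]])

```text
clock: 2.45
tcp_pos: [0.5336, 0.1671, 0.2988]
tcp_rot: [3.141, -0.0, 1.769]
wrist_force: [0.7, 0.6, -0.6]
width: 0.999
```

```bash
cat >> h.py <<'E'
def to(pos,yaw=None):
    s=monitor.sense(); Rm=R.from_euler('xyz',s['tcp_rot']).as_matrix(); dl=Rm.T@(np.array(pos)-s['tcp_pos'])*100
    t=None
    if yaw is not None: t=-np.degrees((yaw-s['tcp_rot'][2]+np.pi)%(2*np.pi)-np.pi)
    print('shift cm',np.round(dl,2),'turn',None if t is None else round(t,1))
E
python3 - <<'E'
from h import *
st(); p,d,ci=grab('wrist','w1'); st()
E
```

```text
{'clock': 2.45, 'joints': [0.2492, 0.3104, 1.7568, 0.0001, 1.0736, 0.0511], 'tcp_pos': [0.5336, 0.1671, 0.2988], 'tcp_rot': [3.1408, -0.0001, 1.7689], 'wrist_force': [0.741, 0.6384, -0.6023], 'torque': [-0.0312, -0.0323, 0.0123], 'width': 0.9992}
{'clock': 2.5, 'joints': [0.2396, 0.3117, 1.7535, -0.0031, 1.0738, 0.0495], 'tcp_pos': [0.5372, 0.1615, 0.2993], 'tcp_rot': [3.1389, 0.0026, 1.7624], 'wrist_force': [4.1086, -8.0586, 1.3279], 'torque': [-0.1637, -0.1164, -0.0437], 'width': 1.0005}
```

View pics/w1.png

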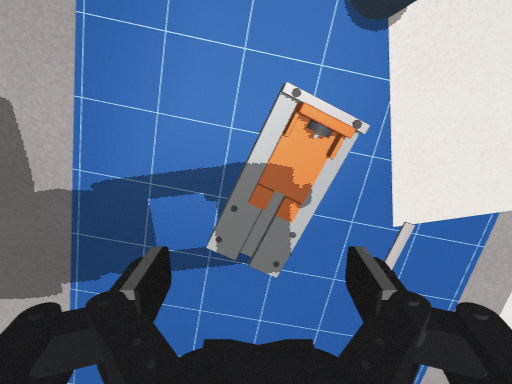

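The block shows at about (285,180) with the far corners at (288,83) and (368,128), and the free slot running from about (280,195) to (245,265). Next I'll fit it from the wrist depth.

```bash
cat > fit.py <<'E'
from h import *
import sys
def fit(fn,u0,v0,u1,v1):
    p,d,ci=load(fn); P=cloud(d,ci); hsv=cv2.cvtColor(p,cv2.COLOR_RGB2HSV)
    roi=np.zeros(d.shape,bool); roi[v0:v1,u0:u1]=1
    m=roi&(P[...,2]>0.033)&(P[...,2]<0.07)
    r=cv2.minAreaRect(P[m][:,:2].astype(np.float32)); print('rect',r)
    g=roi&(P[...,2]>0.034)&(P[...,2]<0.044)&(hsv[...,1]<60); print('topz',np.nanmedian(P[g][:,2]))
    c=np.array(r[0]); a=np.radians(75.5)
    # slot: points with z<0.03 inside rectangle
    ex=np.array([np.cos(a),np.sin(a)]); ey=np.array([-ex[1],ex[0]])
    L=(P[...,:2]-c); lx=L@ex; ly=L@ey
    g2=g&(np.abs(ly)<0.05)
    s=roi&(np.abs(ly)<0.03)&(lx>-0.115)&(lx<-0.04)&(P[...,2]<0.031)&(P[...,2]>0)
    print('slot pts',s.sum())
    k=np.polyfit(lx[s],ly[s],1); print('slot slope deg',np.degrees(k[0]),'off',k[1], 'z',np.nanmedian(P[s][:,2]))
    for x0 in np.arange(-.115,-.03,.01):
        q=s&(lx>x0)&(lx<x0+.01); 
        if q.sum(): print(round(x0,3),ly[q].min().round(4),ly[q].max().round(4),q.sum())
    # side edges
    for nm,q in (('block',m),):
        e=[]
        for x0 in np.arange(-.11,.11,.02):
            w=q&(lx>x0)&(lx<x0+.02)&(np.abs(ly)<.07); e.append([x0+.01,ly[w].min(),ly[w].max()])
        e=np.array(e); print('edges slopes',np.degrees(np.polyfit(e[:,0],e[:,1],1)),np.degrees(np.polyfit(e[:,0],e[:,2],1)),'mid',((e[:,1]+e[:,2])/2).mean(), 'w',(e[:,2]-e[:,1]).mean())
    org=(hsv[...,0]<16)&(hsv[...,1]>130)&roi
    f=org&(P[...,2]<0.056)&(P[...,2]>0.04)
    print('foot z',np.nanmedian(P[f][:,2]),'lx',np.percentile(lx[f],[0,1,99,100]),'ly',np.percentile(ly[f],[0,1,50,99,100]))
    u=org&(P[...,2]>0.06); print('upright top',np.nanmax(P[u][:,2]),'lx',np.percentile(lx[u],[1,50,99]))
    return P
if __name__=='__main__': fit(sys.argv[1],*map(int,sys.argv[2:]))
E
python3 fit.py w1 200 70 375 280; python3 fit.py top0 145 160 255 230
```

```text
rect ((0.5692251324653625, 0.13746532797813416), (0.2405611127614975, 0.11031293869018555), 75.53829956054688)
topz 0.041112841360287866
slot pts 576
slot slope deg -0.4085341941359634 off -0.00512678861288419 z 0.013077212465683968
-0.115 -0.0131 0.0047 72
-0.105 -0.0135 0.0041 73
-0.095 -0.0134 0.0042 78
-0.085 -0.0133 0.0043 77
-0.075 -0.0135 0.0046 82
-0.065 -0.0134 0.0045 77
-0.055 -0.0135 0.0042 81
-0.045 -0.0131 0.0037 36
edges slopes [ 0.05473161 -3.14662655] [0.01965676 3.15781143] mid 9.760649266187791e-05 w 0.11003320033234018
foot z 0.04912950203200547 lx [-0.03204763 -0.02992009  0.09344822  0.10823321] ly [-0.04649842 -0.03164045  0.00029615  0.03103356  0.03175784]
upright top 0.09343635423535662 lx [0.06818233 0.09862388 0.10709247]
rect ((0.5706944465637207, 0.13602885603904724), (0.24181906878948212, 0.11043084412813187), 75.51566314697266)
topz 0.03926362696815966
slot pts 152
slot slope deg 0.05625335518638409 off -0.0024291213812307768 z 0.01145570234495119
-0.115 -0.0104 0.0062 20
-0.105 -0.0112 0.0067 23
-0.095 -0.0112 0.0056 20
-0.085 -0.0111 0.0064 18
-0.075 -0.0112 0.0065 21
-0.065 -0.0113 0.0063 21
-0.055 -0.0107 0.0063 19
-0.045 -0.0112 0.0058 10
edges slopes [ 0.10505137 -3.13259265] [0.05088582 3.15441663] mid 0.00019045010898382402 w 0.10972901205672238
foot z 0.047338924414482175 lx [-0.03241409 -0.03162612  0.09531036  0.11569163] ly [-0.03146562 -0.03136213 -0.00400593  0.03085959  0.03126165]
upright top 0.09279551578862666 lx [0.0664134  0.09502556 0.10612359]
```

Run:
```python
from h import *
st(); to([0.5445,-0.2295,0.22],1.32)
```

```text
{'clock': 2.5, 'joints': [0.2396, 0.3117, 1.7535, -0.0031, 1.0738, 0.0495], 'tcp_pos': [0.5372, 0.1615, 0.2993], 'tcp_rot': [3.1389, 0.0026, 1.7624], 'wrist_force': [4.1086, -8.0586, 1.3279], 'torque': [-0.1637, -0.1164, -0.0437], 'width': 1.0005}
shift cm [-38.5   -6.75   8.01] turn 25.3
```

Call:
send_rows(rows=[[-1, [-5.5, -1, 1.1], 3.5], [-1, [-11, -2, 2.3], 7], [-1, [-16.5, -3, 3.4], 10.5], [-1, [-22, -4, 4.6], 14], [-1, [-27.5, -5, 5.7], 17.5], [-1, [-33, -6, 6.9], 21], [-1, [-38, -6.7, 8], 25], [-1, [-38, -6.7, 8], 25]])

```text
clock: 3.5
tcp_pos: [0.5427, -0.2199, 0.2174]
tcp_rot: [-3.141, 0.0, 1.332]
wrist_force: [-0.1, 0.4, 0.2]
width: 1.003
```

Run:
```python
from h import *
st(); p,d,ci=grab('wrist','w2'); st()
P=cloud(d,ci); hsv=cv2.cvtColor(p,cv2.COLOR_RGB2HSV)
red=(hsv[...,1]>150)&((hsv[...,0]<8)|(hsv[...,0]>172))&(hsv[...,2]>60)
v,u=np.where(red); print(u.mean(),v.mean(),red.sum(),u.min(),u.max(),v.min(),v.max())
c=int(u.mean()),int(v.mean())
a=cv2.imread('pics/w2.png')[max(0,c[1]-75):c[1]+75,max(0,c[0]-100):c[0]+100]
cv2.imwrite('pics/w2c.png',cv2.resize(a,(800,600),interpolation=cv2.INTER_CUBIC))
t=red&(P[...,2]>0.084); print(np.nanmedian(P[t],0),np.nanmax(P[t],0),np.nanmin(P[t],0))
r=cv2.minAreaRect(P[t][:,:2].astype(np.float32));print(r)
```

```text
{'clock': 3.5, 'joints': [-0.4365, 0.4333, 1.788, -0.0005, 0.9209, -0.197], 'tcp_pos': [0.5427, -0.2199, 0.2174], 'tcp_rot': [-3.141, 0.0003, 1.3316], 'wrist_force': [-0.128, 0.3523, 0.2118], 'torque': [0.0312, 0.1024, -0.0006], 'width': 1.0029}
{'clock': 3.55, 'joints': [-0.4341, 0.4321, 1.789, 0.0, 0.9214, -0.1968], 'tcp_pos': [0.5427, -0.2182, 0.2177], 'tcp_rot': [-3.1408, -0.0002, 1.3335], 'wrist_force': [0.2434, 0.1059, 0.5039], 'torque': [-0.0032, 0.0135, 0.0207], 'width': 1.0}
290.760958503799 253.47983635300994 1711 244 349 175 353
[ 0.54506264 -0.22748214  0.09078204] [ 0.56190863 -0.21185907  0.09257139] [ 0.52932507 -0.24505698  0.08416828]
((0.5454978942871094, -0.2283472716808319), (0.03157148137688637, 0.031998686492443085), 9.523749351501465)
```

View pics/w2c.png

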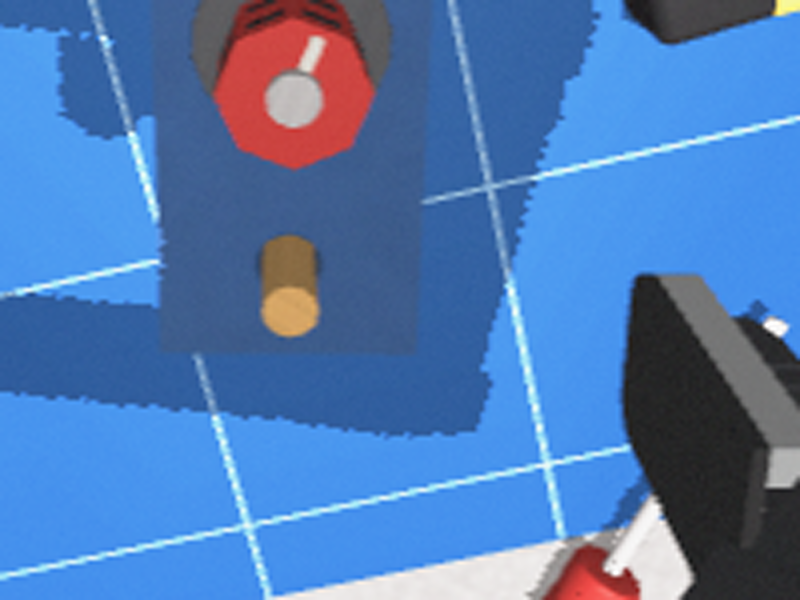

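View pics/w2.png

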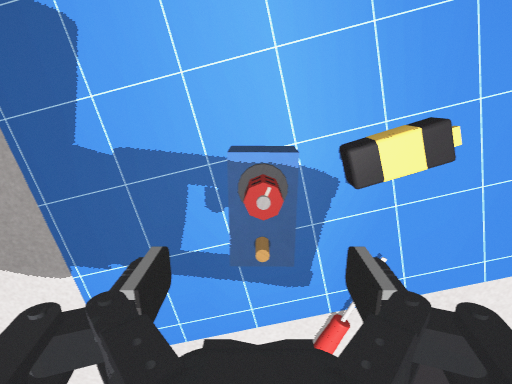

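The nut (centre about (263,196) in the full picture) has a white mark pointing up-right. The pin stands below it at (262,250). The flats look about 20° off the jaw axis; I'll fit that precisely.

```bash
cat > oct.py <<'E'
from h import *
def octfit(fn,box,zt,zmin):
    p,d,ci=load(fn); P=cloud(d,ci); hsv=cv2.cvtColor(p,cv2.COLOR_RGB2HSV)
    u0,v0,u1,v1=box; roi=np.zeros(d.shape,bool); roi[v0:v1,u0:u1]=1
    t=roi&(P[...,2]>zmin)
    from scipy.optimize import minimize
    v,u=np.where(t); Q=np.array([ray((a,b),zt,ci)[:2] for a,b in zip(u,v)])
    # restrict to top: points whose depth z near zt
    z=P[t][:,2]; Q=Q[z>zt-0.004]
    hull=cv2.convexHull(Q.astype(np.float32))[:,0]
    c0=np.array(cv2.minEnclosingCircle(Q.astype(np.float32))[0])
    best=None
    for ang in np.arange(0,45,0.5):
        n=np.radians(ang+45*np.arange(8)); N=np.c_[np.cos(n),np.sin(n)]
        h=(Q@N.T).max(0)  # support
        w=[h[i]+h[i+4] for i in range(4)]
        s=np.std(h-N@ (np.linalg.lstsq(N,h,rcond=None)[0]))
        val=np.sum(w)
        if best is None or val<best[0]: best=(val,ang,np.round(w,4),np.linalg.lstsq(N,h,rcond=None)[0],s)
    print('oct world normal ang (mod45)',best[1],'widths',best[2],'centre',best[3], 'n',len(Q))
    # white mark
    m=roi&(hsv[...,1]<110)&(hsv[...,2]>130)&(P[...,2]>zt-0.006)
    v,u=np.where(m); W=np.array([ray((a,b),zt,ci)[:2] for a,b in zip(u,v)])-best[3]
    r=np.hypot(*W.T); W=W[r>0.0075]; print('mark ang',np.degrees(np.arctan2(*W.mean(0)[::-1])),len(W))
    return best
if __name__=='__main__':
    octfit('w2',(235,170,295,225),0.0915,0.085)
    st()
E
python3 oct.py
```

```text
oct world normal ang (mod45) 8.5 widths [0.032  0.0328 0.0328 0.032 ] centre [ 0.54543651 -0.22801657] n 1112
mark ang 46.86135707228193 37
{'clock': 3.55, 'joints': [-0.4341, 0.4321, 1.789, 0.0, 0.9214, -0.1968], 'tcp_pos': [0.5427, -0.2182, 0.2177], 'tcp_rot': [-3.1408, -0.0002, 1.3335], 'wrist_force': [0.2434, 0.1059, 0.5039], 'torque': [-0.0032, 0.0135, 0.0207], 'width': 1.0}
```

Run:
```python
from h import *
to([0.545,-0.2287,0.085],np.radians(98.5))
```

```text
shift cm [-0.97  0.48 13.27] turn -22.1
```

Call:
send_rows(rows=[[-1, [-0.5, 0.2, 1], -8], [-1, [-1, 0.5, 2], -16], [-1, [-1, 0.5, 4], -22], [-1, [-1, 0.5, 7], -22], [-1, [-1, 0.5, 10], -22], [-1, [-1, 0.5, 12], -22], [-1, [-1, 0.5, 13.3], -22], [-1, [-1, 0.5, 13.3], -22]])

```text
clock: 4.55
tcp_pos: [0.5454, -0.2269, 0.0849]
tcp_rot: [-3.141, -0.001, 1.721]
wrist_force: [0.0, 0.2, -0.3]
width: 0.997
```

Run:
```python
from h import *
st(); p,d,ci=grab('wrist','w3'); st()
```

```text
{'clock': 4.55, 'joints': [-0.4456, 0.617, 1.8703, 0.0001, 0.6554, -0.5958], 'tcp_pos': [0.5454, -0.2269, 0.0849], 'tcp_rot': [-3.1407, -0.0006, 1.7209], 'wrist_force': [0.0449, 0.2097, -0.3095], 'torque': [0.0188, 0.0124, -0.0313], 'width': 0.9966}
{'clock': 4.6, 'joints': [-0.4458, 0.6161, 1.8697, 0.0, 0.6558, -0.5958], 'tcp_pos': [0.5458, -0.2273, 0.0856], 'tcp_rot': [3.1416, -0.0, 1.7207], 'wrist_force': [-0.0926, 0.4739, 0.3182], 'torque': [0.0059, 0.0157, 0.0388], 'width': 1.0056}
```

View pics/w3.png

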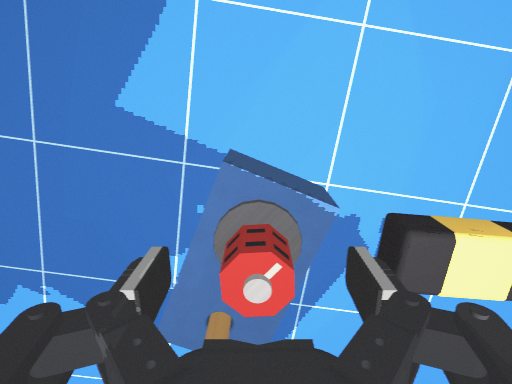

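The nut sits centred between the pads, at about (257,285), with its flats parallel to them. Closing.

Call:
send_rows(rows=[[0, [0, 0, 0], 0], [0.2, [0, 0, 0], 0], [1, [0, 0, 0], 0], [1, [0, 0, 0], 0], [1, [0, 0, 0], 0], [1, [0, 0, 0], 0], [1, [0, 0, -1], 0], [1, [0, 0, -3], 0]])

```text
clock: 5.6
tcp_pos: [0.5448, -0.2273, 0.1151]
tcp_rot: [-3.14, -0.001, 1.72]
wrist_force: [0.2, -0.3, -3.7]
width: 0.368
```

Run:
```python
from h import *
st(); p,d,ci=grab('wrist','w4'); st()
```

```text
{'clock': 5.6, 'joints': [-0.4466, 0.5727, 1.8547, 0.0, 0.7166, -0.5958], 'tcp_pos': [0.5448, -0.2273, 0.1151], 'tcp_rot': [-3.1397, -0.0013, 1.7199], 'wrist_force': [0.2435, -0.3187, -3.7179], 'torque': [0.005, -0.087, -0.0076], 'width': 0.3676}
{'clock': 5.65, 'joints': [-0.4466, 0.5689, 1.8525, 0.0, 0.7189, -0.5958], 'tcp_pos': [0.5461, -0.2279, 0.1179], 'tcp_rot': [3.1405, 0.0007, 1.72], 'wrist_force': [2.4883, -0.2553, 0.3338], 'torque': [-0.056, -0.0813, -0.0164], 'width': 0.3681}
```

View pics/w4.png

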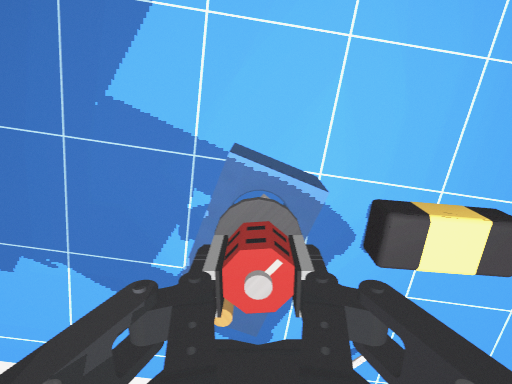

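Bolt is held (opening 31 mm). Next I'll raise it into the scene camera's view to see the head's angle.

Run:
```python
from h import *
to([0.65,0.03,0.42],np.radians(98.5))
```

```text
shift cm [ 23.94  14.14 -30.21] turn 0.0
```

Call:
send_rows(rows=[[1, [0, 0, -5], 0], [1, [0, 0, -10], 0], [1, [3, 2, -15], 0], [1, [7, 4, -19], 0], [1, [12, 7, -23], 0], [1, [17, 10, -27], 0], [1, [21, 13, -30], 0], [1, [24, 14, -30], 0]])

```text
clock: 6.65
tcp_pos: [0.6497, 0.0325, 0.4176]
tcp_rot: [3.138, 0.0, 1.721]
wrist_force: [0.6, -0.8, -3.3]
width: 0.365
```

Run:
```python
from h import *
st(); p,d,ci=grab('scene','s1'); s=st()
E=np.array(ci['extrinsics'])
q=E[:3,:3].T@(s['tcp_pos']+np.array([0,0,-.06])-E[:3,3]); u=ci['cx']+ci['fx']*q[0]/-q[2]; v=ci['cy']-ci['fy']*q[1]/-q[2]; print(u,v)
u,v=int(u),int(v); a=cv2.imread('pics/s1.png')[max(0,v-45):v+45,u-60:u+60]
cv2.imwrite('pics/s1c.png',cv2.resize(a,(800,600),interpolation=cv2.INTER_CUBIC))
```

```text
{'clock': 6.65, 'joints': [0.0033, 0.3703, 1.376, 0.0001, 1.3919, -0.1465], 'tcp_pos': [0.6497, 0.0325, 0.4176], 'tcp_rot': [3.1383, 0.0004, 1.7205], 'wrist_force': [0.641, -0.7934, -3.2777], 'torque': [-0.0008, -0.0638, 0.0494], 'width': 0.3647}
{'clock': 6.7, 'joints': [0.0087, 0.3717, 1.3752, 0.0026, 1.3919, -0.1433], 'tcp_pos': [0.65, 0.0368, 0.417], 'tcp_rot': [3.1385, -0.0021, 1.7223], 'wrist_force': [-1.7524, 6.1814, -3.6678], 'torque': [0.3613, 0.0999, 0.0293], 'width': 0.364}
255.57073678128475 115.66585925815657
```

View pics/s1c.png

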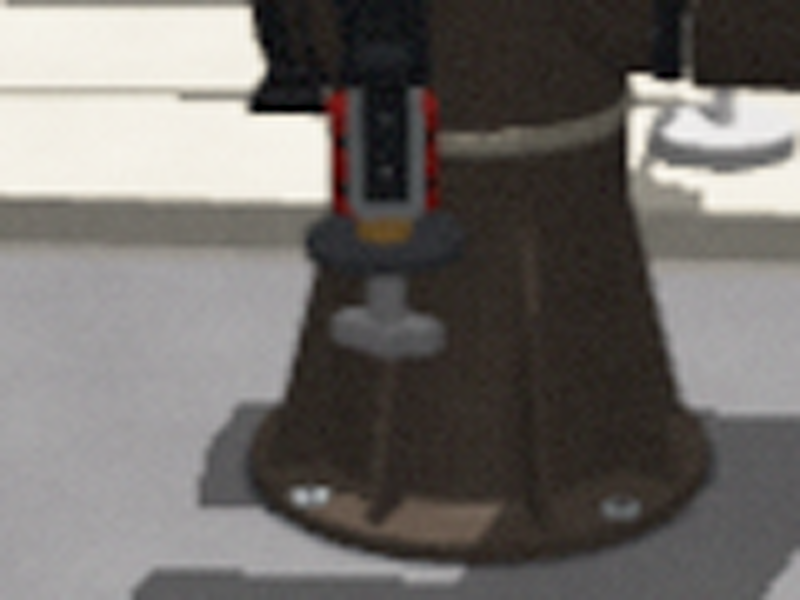

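The scene crop shows the bolt held upright, with the head at about (388,335) nearly broadside to this camera. I'll fit the head's angle from depth.

Run:
```python
from h import *
s=st(); p,d,ci=grab('scene','s2'); P=cloud(d,ci)
# expected axis
c=s['tcp_pos']; print(c)
m=(np.abs(P[...,0]-c[0])<.05)&(np.abs(P[...,1]-c[1])<.05)&(P[...,2]<c[2]+0.0)&(P[...,2]>c[2]-.1)
v,u=np.where(m); print(u.min(),u.max(),v.min(),v.max())
Q=P[m]; 
for z0 in np.arange(c[2]-.1,c[2],.005):
    k=(Q[:,2]>z0)&(Q[:,2]<z0+.005)
    if k.sum()>0: print(round(z0-c[2],3),k.sum(),np.round(Q[k].min(0),4),np.round(Q[k].max(0),4))
```

```text
{'clock': 6.7, 'joints': [0.0087, 0.3717, 1.3752, 0.0026, 1.3919, -0.1433], 'tcp_pos': [0.65, 0.0368, 0.417], 'tcp_rot': [3.1385, -0.0021, 1.7223], 'wrist_force': [-1.7524, 6.1814, -3.6678], 'torque': [0.3613, 0.0999, 0.0293], 'width': 0.364}
[0.64996802 0.03683317 0.41704604]
243 267 89 123
-0.075 15 [0.648  0.0182 0.3446] [0.6613 0.0524 0.3468]
-0.07 37 [0.6475 0.0183 0.3472] [0.6628 0.0526 0.352 ]
-0.065 42 [0.643  0.0186 0.3521] [0.6609 0.0525 0.3563]
-0.06 11 [0.6529 0.0319 0.3571] [0.6576 0.0406 0.3612]
-0.055 14 [0.6519 0.0321 0.3624] [0.6578 0.0404 0.3667]
-0.05 1 [0.6555 0.0365 0.3672] [0.6555 0.0365 0.3672]
-0.045 12 [0.6632 0.0199 0.3756] [0.6747 0.0559 0.377 ]
-0.04 160 [0.6331 0.0116 0.3771] [0.6768 0.0605 0.382 ]
-0.035 19 [0.653  0.0282 0.3824] [0.6591 0.0429 0.3869]
-0.03 6 [0.6583 0.0233 0.3874] [0.6655 0.0494 0.3918]
-0.025 31 [0.6545 0.0208 0.3924] [0.676  0.0512 0.3969]
-0.02 32 [0.6559 0.0213 0.3972] [0.6778 0.0512 0.4019]
-0.015 41 [0.6544 0.0217 0.4021] [0.6808 0.0512 0.4069]
-0.01 35 [0.6539 0.0217 0.4073] [0.6808 0.0513 0.412 ]
-0.005 44 [0.6555 0.0218 0.4121] [0.6803 0.0514 0.4167]
```

Run:
```python
from h import *
to([0.84,0.09,0.47])
```

```text
shift cm [ 2.6  19.72 -5.38] turn None
```

Call:
send_rows(rows=[[1, [0.5, 5, -1], 0], [1, [1, 9, -2], 0], [1, [1.5, 13, -3.5], 0], [1, [2, 16, -5], 0], [1, [2.3, 18, -5], 0], [1, [2.3, 18, -5], 0], [1, [2.3, 18, -5], 0], [1, [2.3, 18, -5], 0]])

```text
clock: 7.75
tcp_pos: [0.8223, 0.0794, 0.4657]
tcp_rot: [-3.141, 0.0, 1.72]
wrist_force: [0.5, -0.4, -2.0]
width: 0.36
```

```bash
cat > head.py <<'E'
from h import *
import sys
def headpts(fn):
    s=monitor.sense(); p,d,ci=grab('scene',fn); P=cloud(d,ci); c=np.array(s['tcp_pos'])
    m=(np.abs(P[...,0]-c[0])<.03)&(np.abs(P[...,1]-c[1])<.03)&(P[...,2]<c[2]-.062)&(P[...,2]>c[2]-.08)
    v,u=np.where(m); print('tcp',c.round(4),'yaw',np.degrees(s['tcp_rot'][2]).round(2),u.min(),u.max(),v.min(),v.max(),m.sum())
    Q=P[m]-c; np.savez('pics/%s_pts.npz'%fn,Q=Q,yaw=s['tcp_rot'][2],c=c)
    a=cv2.imread('pics/%s.png'%fn)[v.min()-32:v.max()+14,u.min()-20:u.max()+20]
    cv2.imwrite('pics/%s_c.png'%fn,cv2.resize(a,None,fx=10,fy=10,interpolation=cv2.INTER_CUBIC))
    k=Q[:,2]<-.064
    h=cv2.convexHull(Q[:,:2].astype(np.float32))[:,0]; print((h*1000).round(1).tolist())
    return Q
if __name__=='__main__': headpts(sys.argv[1]); st()
E
python3 head.py s3
```

```text
tcp [0.8223 0.0794 0.4657] yaw 98.52 257 278 129 138 153
[[12.800000190734863, 1.899999976158142], [10.899999618530273, 9.600000381469727], [5.5, 14.100000381469727], [3.4000000953674316, 15.399999618530273], [3.0999999046325684, 15.5], [2.4000000953674316, 15.399999618530273], [0.800000011920929, 15.199999809265137], [-2.0, 8.600000381469727], [-2.5999999046325684, 6.900000095367432], [-6.099999904632568, -8.0], [-6.400000095367432, -14.600000381469727], [-1.7999999523162842, -19.0], [2.0, -17.0], [6.599999904632568, -10.0], [10.800000190734863, -3.0999999046325684]]
{'clock': 7.8, 'joints': [0.0598, 0.6911, 0.7281, -0.0, 1.7222, -0.0891], 'tcp_pos': [0.8223, 0.0795, 0.4658], 'tcp_rot': [3.1414, 0.0001, 1.7196], 'wrist_force': [-0.6862, -0.5449, -3.0584], 'torque': [0.001, 0.0181, 0.0517], 'width': 0.3667}
```

View pics/s3_c.png

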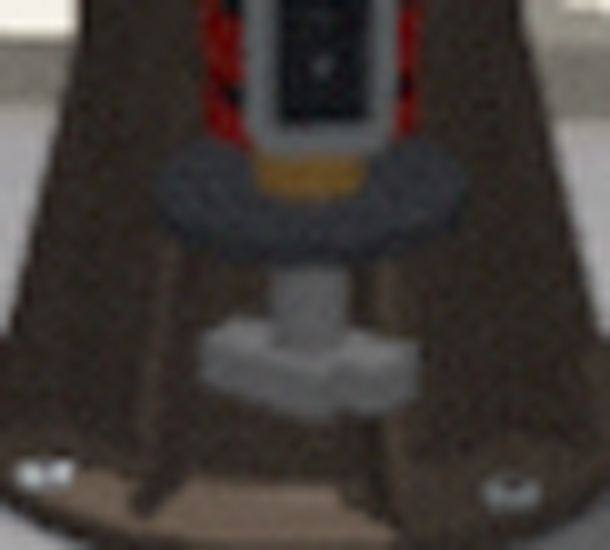

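The near corner of the head shows at about (325,410) of the crop, with the longer face running left, so it isn't quite broadside. More rotated views will pin the angle down.

Call:
send_rows(rows=[[1, [0, 0, 0], -10], [1, [0, 0, 0], -20], [1, [0, 0, 0], -30], [1, [0, 0, 0], -40], [1, [0, 0, 0], -40], [1, [0, 0, 0], -40], [1, [0, 0, 0], -40], [1, [0, 0, 0], -40]])

```text
clock: 8.8
tcp_pos: [0.8229, 0.08, 0.4653]
tcp_rot: [-3.142, -0.0, 2.417]
wrist_force: [-0.2, 0.3, -3.1]
width: 0.359
```

```bash
python3 head.py s4
```

```text
tcp [0.8229 0.08   0.4653] yaw 138.48 259 277 129 137 138
[[11.0, -13.199999809265137], [10.800000190734863, -8.399999618530273], [9.600000381469727, 7.5], [1.5, 13.300000190734863], [-0.800000011920929, 13.100000381469727], [-7.599999904632568, 12.5], [-11.100000381469727, 9.0], [-7.599999904632568, -10.300000190734863], [-0.6000000238418579, -14.399999618530273], [5.599999904632568, -15.399999618530273], [9.699999809265137, -15.0], [9.800000190734863, -14.899999618530273]]
{'clock': 8.85, 'joints': [0.0602, 0.6926, 0.7265, 0.0, 1.7225, -0.7862], 'tcp_pos': [0.8229, 0.08, 0.4653], 'tcp_rot': [-3.1416, -0.0, 2.4172], 'wrist_force': [0.4583, 0.1798, -1.7243], 'torque': [0.0079, 0.0492, 0.0355], 'width': 0.367}
```

View pics/s4_c.png

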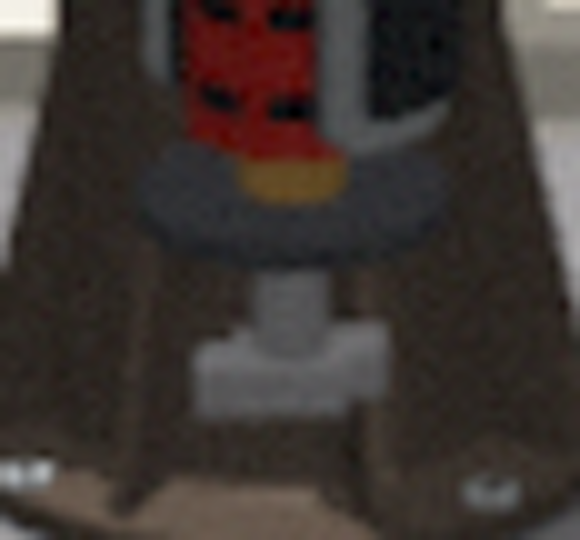

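Call:
send_rows(rows=[[1, [0, 0, 0], 10], [1, [0, 0, 0], 20], [1, [0, 0, 0], 30], [1, [0, 0, 0], 40], [1, [0, 0, 0], 50], [1, [0, 0, 0], 60], [1, [0, 0, 0], 60], [1, [0, 0, 0], 60]])

```text
clock: 9.85
tcp_pos: [0.823, 0.08, 0.4652]
tcp_rot: [-3.141, 0.0, 1.375]
wrist_force: [-1.0, -0.2, -3.0]
width: 0.367
```

```bash
python3 head.py s5
```

```text
tcp [0.823  0.08   0.4652] yaw 78.77 259 277 128 138 137
[[14.300000190734863, 6.300000190734863], [9.100000381469727, 13.800000190734863], [6.199999809265137, 13.600000381469727], [2.0, 11.600000381469727], [-5.300000190734863, 4.599999904632568], [-12.399999618530273, -10.800000190734863], [-7.900000095367432, -17.0], [-6.0, -16.700000762939453], [-5.599999904632568, -16.600000381469727], [-0.4000000059604645, -12.800000190734863], [4.199999809265137, -9.100000381469727], [6.400000095367432, -7.199999809265137], [10.600000381469727, -3.5999999046325684], [11.800000190734863, -1.899999976158142]]
{'clock': 9.9, 'joints': [0.0602, 0.6926, 0.7265, -0.0, 1.7225, 0.2568], 'tcp_pos': [0.823, 0.0799, 0.4653], 'tcp_rot': [-3.1416, 0.0, 1.3742], 'wrist_force': [0.8696, 0.4798, -2.8875], 'torque': [-0.0456, 0.047, 0.0723], 'width': 0.3628}
```

View pics/s5_c.png

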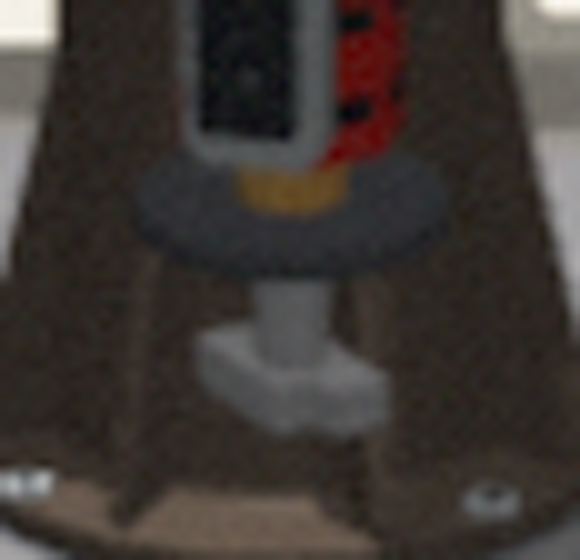

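At yaw 138.5° the front face is almost square to the camera, bottom edge (195→345, about 410), with a stepped cut-away corner at right. I'll fit a 3D head model to all three clouds.

```bash
cat > hfit.py <<'E'
from h import *
from scipy.optimize import least_squares
V=[np.load('pics/%s_pts.npz'%f) for f in ('s3','s4','s5')]
def sdf_box(p,h):
    q=np.abs(p)-h; return np.linalg.norm(np.maximum(q,0),axis=1)+np.minimum(q.max(1),0)
def shape(p,a,b,sgn):
    full=sdf_box(p-[0,0,.004],np.array([.0155,.0085,.004]))
    # cut boxes at corner (+x, sgn*y) and opposite
    for k in (1,-1):
        c=np.array([k*(.0155),k*sgn*.0085,.004]); cut=sdf_box(p-c,np.array([a,b,.02])); full=np.maximum(full,-cut)
    return full
def res(x,sgn,raw=False):
    th,z0,a,b=x[:4]; out=[]
    for i,v in enumerate(V):
        o=x[4+2*i:6+2*i]; A=v['yaw']+th; Q=v['Q']-[o[0],o[1],z0]
        c,s=np.cos(A),np.sin(A); p=np.c_[c*Q[:,0]+s*Q[:,1],-s*Q[:,0]+c*Q[:,1],Q[:,2]]
        k=Q[:,2]<0.0085 if raw else slice(None)
        out.append(shape(p,a,b,sgn))
    return np.concatenate(out)*1000
for sgn in (1,-1):
  for t0 in (-50,-43,-36):
    x0=[np.radians(t0),-.071,.006,.004]+[0,0]*3
    r=least_squares(lambda x:res(x,sgn),x0,loss='soft_l1',f_scale=0.7)
    print(sgn,t0,'th',np.degrees(r.x[0]).round(2),'z0,a,b mm',(r.x[1:4]*1000).round(2),'off',(r.x[4:]*1000).round(1),'cost',round(r.cost,1),len(r.fun))
E
python3 hfit.py
```

```text
1 -50 th -39.47 z0,a,b mm [-71.94   0.85   3.23] off [-0.1 -1.5  0.2 -2.4 -0.7 -1.1] cost 107.1 428
1 -43 th -40.2 z0,a,b mm [-71.93   8.82   0.61] off [-0.1 -1.6  0.3 -3.1 -0.6 -1. ] cost 103.8 428
1 -36 th -40.09 z0,a,b mm [-71.95   6.86   0.61] off [-0.2 -1.6  0.3 -2.9 -0.5 -1.1] cost 104.4 428
-1 -50 th -40.95 z0,a,b mm [-71.91   6.79   6.13] off [-0.1 -1.5 -0.  -0.5 -0.3 -1.1] cost 68.9 428
-1 -43 th -40.95 z0,a,b mm [-71.91   6.79   6.13] off [-0.1 -1.5 -0.  -0.5 -0.3 -1.1] cost 68.9 428
-1 -36 th -40.95 z0,a,b mm [-71.91   6.79   6.13] off [-0.1 -1.5 -0.  -0.5 -0.3 -1.1] cost 68.9 428
```

Call:
send_rows(rows=[[1, [0, 0, 0], -10], [1, [0, 0, 0], -20], [1, [0, 0, 0], -30], [1, [0, 0, 0], -40], [1, [0, 0, 0], -50], [1, [0, 0, 0], -60], [1, [0, 0, 0], -70], [1, [0, 0, 0], -80]])

```text
clock: 10.9
tcp_pos: [0.823, 0.0799, 0.4653]
tcp_rot: [-3.142, 0.0, 2.775]
wrist_force: [0.2, 0.3, -3.5]
width: 0.362
```

```bash
python3 head.py s6
```

```text
tcp [0.823  0.0799 0.4653] yaw 159.02 260 276 128 139 138
[[16.100000381469727, -7.800000190734863], [5.300000190734863, 10.300000190734863], [-2.700000047683716, 11.300000190734863], [-3.4000000953674316, 11.300000190734863], [-4.699999809265137, 11.199999809265137], [-9.199999809265137, 10.800000190734863], [-14.100000381469727, 8.800000190734863], [-12.600000381469727, 4.0], [-4.099999904632568, -13.199999809265137], [7.099999904632568, -13.5], [9.0, -13.399999618530273], [11.5, -13.100000381469727], [11.899999618530273, -13.100000381469727], [14.899999618530273, -11.100000381469727], [15.899999618530273, -9.399999618530273]]
{'clock': 10.95, 'joints': [0.0602, 0.6926, 0.7265, 0.0, 1.7225, -1.1539], 'tcp_pos': [0.823, 0.0799, 0.4653], 'tcp_rot': [-3.1416, -0.0, 2.7849], 'wrist_force': [0.5345, -0.1853, -1.751], 'torque': [0.0368, -0.0196, 0.0083], 'width': 0.3642}
```

Call:
send_rows(rows=[[1, [0, 0, 0], 10], [1, [0, 0, 0], 20], [1, [0, 0, 0], 30], [1, [0, 0, 0], 40], [1, [0, 0, 0], 43], [1, [0, 0, 0], 43], [1, [0, 0, 0], 43], [1, [0, 0, 0], 43]])

```text
clock: 11.95
tcp_pos: [0.8229, 0.0799, 0.4653]
tcp_rot: [3.142, -0.0, 2.017]
wrist_force: [-0.4, -0.6, -3.1]
width: 0.368
```

```bash
python3 head.py s7
cat > hfit2.py <<'E'
from hfit import *
names=('s3','s4','s5','s6','s7')
def run(names):
    global V
    import hfit; hfit.V=[np.load('pics/%s_pts.npz'%f) for f in names]
    def f(x):
        # x: th,z0,a,b, cam offset world (2), bolt offset in gripper frame (2)
        o=[]
        for v in hfit.V:
            c,s=np.cos(v['yaw']),np.sin(v['yaw']); o+=[x[4]+c*x[6]-s*x[7],x[5]+s*x[6]+c*x[7]]
        return np.r_[hfit.res(np.r_[x[:4],o],-1),]
    r=least_squares(f,[np.radians(-42),-.072,.006,.005,0,0,0,0],loss='soft_l1',f_scale=0.7)
    print(names,'th',np.degrees(r.x[0]).round(2),(r.x[1:]*1000).round(2),round(r.cost,1),len(r.fun))
run(names)
for n in names: run([m for m in names if m!=n])
E
python3 hfit2.py | grep "('s\|\['s"
```

```text
tcp [0.8229 0.0799 0.4653] yaw 115.58 258 278 129 138 151
[[11.399999618530273, 4.5], [8.300000190734863, 10.600000381469727], [4.0, 13.399999618530273], [0.4000000059604645, 14.800000190734863], [-0.10000000149011612, 14.800000190734863], [-1.7000000476837158, 14.699999809265137], [-2.4000000953674316, 14.600000381469727], [-6.0, 12.699999809265137], [-4.900000095367432, -8.300000190734863], [-3.9000000953674316, -13.100000381469727], [-2.700000047683716, -16.299999237060547], [1.600000023841858, -17.399999618530273], [4.300000190734863, -17.100000381469727], [7.099999904632568, -16.899999618530273], [11.399999618530273, 2.9000000953674316]]
{'clock': 12.0, 'joints': [0.0602, 0.6926, 0.7264, 0.0, 1.7225, -0.3861], 'tcp_pos': [0.8229, 0.08, 0.4653], 'tcp_rot': [3.1416, -0.0, 2.0171], 'wrist_force': [0.7081, 0.2347, -3.3711], 'torque': [-0.0384, 0.035, -0.0443], 'width': 0.361}
('s3', 's4', 's5', 's6', 's7') th -40.53 [-71.98   6.75   6.21  -0.08  -0.87  -0.43   0.13] 121.8 717
['s4', 's5', 's6', 's7'] th -40.02 [-71.97   6.69   6.02  -0.09  -0.77  -0.42   0.2 ] 96.3 564
['s3', 's5', 's6', 's7'] th -40.47 [-7.202e+01  6.730e+00  6.230e+00  5.000e-02 -8.700e-01 -4.500e-01
['s3', 's4', 's6', 's7'] th -40.45 [-71.95   6.72   6.27  -0.43  -0.97  -0.59  -0.21] 101.1 580
['s3', 's4', 's5', 's7'] th -41.49 [-7.195e+01  6.690e+00  6.420e+00  8.700e-01 -1.310e+00 -4.000e-02
['s3', 's4', 's5', 's6'] th -40.74 [-7.197e+01  6.780e+00  6.120e+00 -1.700e-01 -8.300e-01 -4.100e-01
```

View pics/s6_c.png

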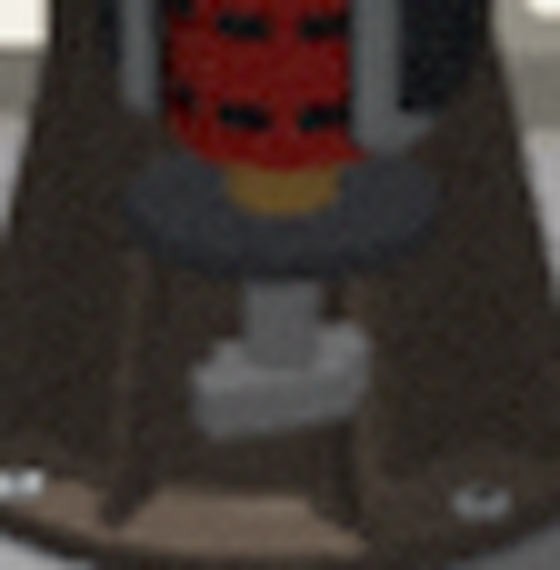

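View pics/s7_c.png

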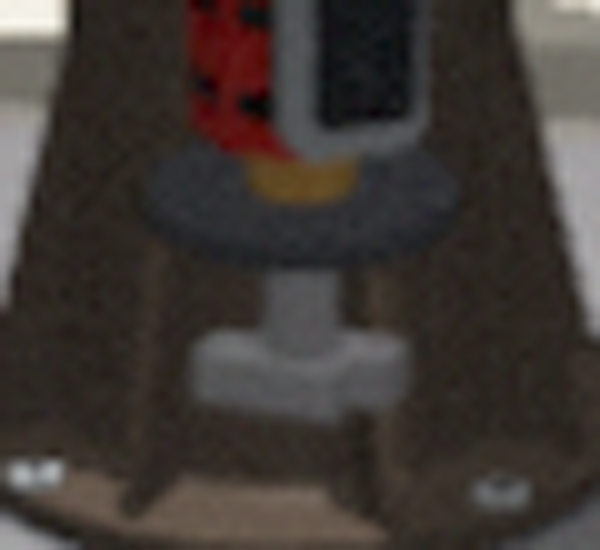

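All fits agree: head long axis at tool yaw −40.6° (±0.5°), so tool yaw 116.1° lies lengthwise to the slot. Moving to hover above the free part of the slot.

Run:
```python
from h import *
to([0.5513,0.0642,0.15],np.radians(116.1))
```

```text
shift cm [ 10.3  -25.18  31.53] turn -0.5
```

Call:
send_rows(rows=[[1, [1.5, -4, 3], 0], [1, [3.5, -8, 7], 0], [1, [5, -12, 12], 0], [1, [6.5, -16, 16.5], 0], [1, [8, -20, 21.5], -0.5], [1, [9.5, -23.5, 26], -0.5], [1, [10.3, -25.2, 30], -0.5], [1, [10.3, -25.2, 31.5], -0.5]])

```text
clock: 13.0
tcp_pos: [0.548, 0.0641, 0.1482]
tcp_rot: [-3.137, -0.002, 2.026]
wrist_force: [0.1, -0.6, -2.4]
width: 0.362
```

Run:
```python
from h import *
st(); p,d,ci=grab('wrist','w5'); st()
```

```text
{'clock': 13.0, 'joints': [0.0615, 0.4834, 1.9209, -0.0, 0.7418, -0.3935], 'tcp_pos': [0.548, 0.0641, 0.1482], 'tcp_rot': [-3.1375, -0.0017, 2.0258], 'wrist_force': [0.1423, -0.6312, -2.4138], 'torque': [-0.0012, -0.0337, -0.0203], 'width': 0.3625}
{'clock': 13.05, 'joints': [0.0614, 0.4853, 1.9186, -0.0, 0.741, -0.3935], 'tcp_pos': [0.5495, 0.0641, 0.1478], 'tcp_rot': [-3.1385, -0.0013, 2.0257], 'wrist_force': [-1.0534, -0.7378, -4.6164], 'torque': [-0.0099, 0.0581, -0.0196], 'width': 0.3664}
```

View pics/w5.png

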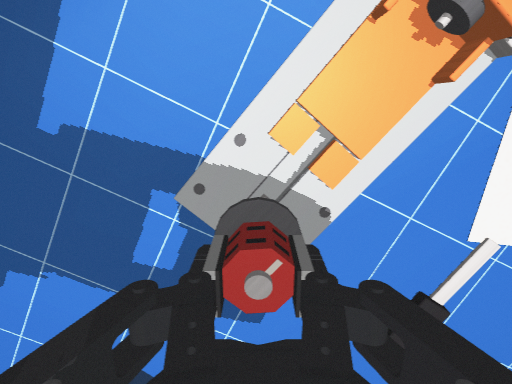

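The bolt hovers over the block's −x part. The slot runs from about (265,195) to (325,130), toward the fork tips at (280,130) and (335,180). I'll measure the slot line and the nut offset in one settled frame.

Run:
```python
from h import *
for i in range(3): eyes.grab_frame('wrist')
s=st(); p,d,ci=grab('wrist','w6')
P=cloud(d,ci)
a=cv2.imread('pics/w6.png')[90:240,160:380]; cv2.imwrite('pics/w6c.png',cv2.resize(a,(800,545),interpolation=cv2.INTER_CUBIC))
hsv=cv2.cvtColor(p,cv2.COLOR_RGB2HSV)
# nut
red=(hsv[...,1]>150)&((hsv[...,0]<8)|(hsv[...,0]>172))&(hsv[...,2]>60)
red[:210]=0; red[:,:215]=0; red[:,300:]=0
zt=s['tcp_pos'][2]-.006-.003+.015
P2=P.copy(); t=red&(P[...,2]>zt-.004)
print('nut top z',np.nanpercentile(P[red][:,2],95), 'exp',zt)
z95=np.nanpercentile(P[red][:,2],95)
t=red&(P[...,2]>z95-.003); r=cv2.minAreaRect(P[t][:,:2].astype(np.float32)); print(r, 'tcp',s['tcp_pos'])
```

```text
{'clock': 13.2, 'joints': [0.0613, 0.4819, 1.9129, 0.0, 0.7448, -0.3934], 'tcp_pos': [0.5528, 0.0643, 0.1513], 'tcp_rot': [3.1398, 0.0007, 2.0255], 'wrist_force': [0.9441, 0.2456, -2.2182], 'torque': [0.002, 0.0292, -0.0242], 'width': 0.3626}
nut top z 0.15663132659959625 exp 0.15725508037618013
((0.5532900094985962, 0.06353363394737244), (0.031328942626714706, 0.033382147550582886), 27.31647300720215) tcp [0.55275427 0.06429215 0.15125508]
```

View pics/w6c.png

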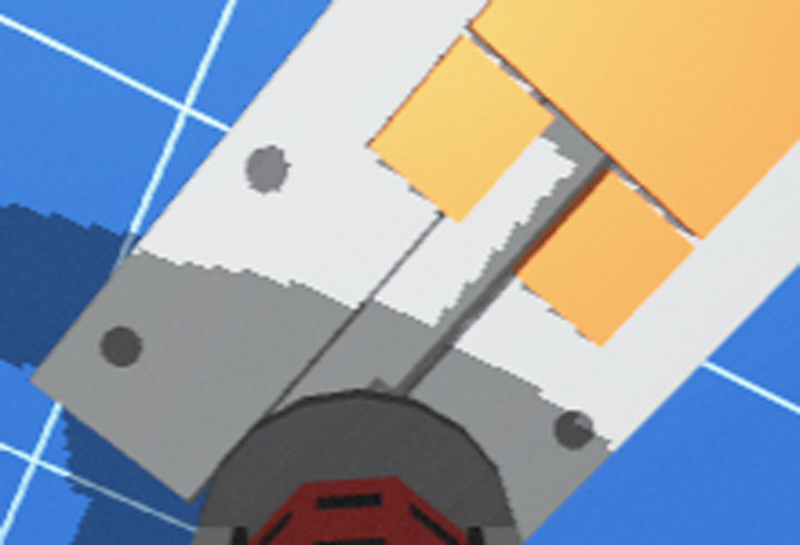

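Run:
```python
from h import *
p,d,ci=load('w6'); P=cloud(d,ci); hsv=cv2.cvtColor(p,cv2.COLOR_RGB2HSV)
c=np.array([.570,.137]); a=np.radians(75.54); ex=np.array([np.cos(a),np.sin(a)]); ey=np.array([-ex[1],ex[0]])
v,u=np.mgrid[:384,:512]
X0=np.stack([(u-ci['cx'])/ci['fx'],-(v-ci['cy'])/ci['fy'],-np.ones_like(u)],-1)
E=np.array(ci['extrinsics']); r=X0@E[:3,:3].T; o=E[:3,3]
zt=0.0395; W=(o+r*((zt-o[2])/r[...,2])[...,None])[...,:2]-c  # all pixels on plane z=.0395
lx=W@ex; ly=W@ey; top=(P[...,2]>.0345)&(P[...,2]<.0445)&(hsv[...,1]<90)
print('top z',np.nanmedian(P[top&(np.abs(ly)<.05)&(np.abs(lx)<.11)][:,2]))
out=[]
for x0 in np.arange(-.075,-.034,.004):
    b=(lx>x0)&(lx<x0+.004)&(np.abs(ly)<.07)
    t=np.sort(ly[b&top]); 
    if len(t)<10: continue
    L=t[t>.003]; Rr=t[t<-.003]
    out.append([x0+.002,Rr.min() if len(Rr) else np.nan,Rr.max() if len(Rr) else np.nan,L.min(),L.max()]); print(np.round(np.array(out[-1])*1000,1), 'mid slot',round((out[-1][2]+out[-1][3])*500,2),'mid block',round((out[-1][1]+out[-1][4])*500,2))
o_=(hsv[...,0]<22)&(hsv[...,1]>130)&(P[...,2]<.056)&(P[...,2]>.042)
W2=(o+r*((.0475-o[2])/r[...,2])[...,None])[...,:2]-c; fx=W2@ex; fy=W2@ey
for y0 in (-.03,-.02,.01,.02): k=o_&(fy>y0)&(fy<y0+.01); print('prong tip lx',y0,np.nanmin(fx[k])*1000 if k.sum() else None)
n=np.array([0.5533,0.06353])-c; print('nut in block',n@ex*1000,n@ey*1000); n=np.array([0.55275,0.0643])-c; print('tcp in block',n@ex*1000,n@ey*1000)
```

```text
top z 0.041138612640020916
[-73.  -54.5 -43.8  10.   55.4] mid slot -16.92 mid block 0.47
[-69.  -54.5  -7.6   9.9  55.4] mid slot 1.12 mid block 0.46
[-65.  -54.5  -7.8  10.   55.4] mid slot 1.11 mid block 0.45
[-61.  -54.5  -7.9   9.9  55.3] mid slot 1.0 mid block 0.39
[-57.  -54.6  -7.5  10.1  55.4] mid slot 1.27 mid block 0.43
[-53.  -54.6  -7.7   9.9  55.5] mid slot 1.08 mid block 0.42
[-49.  -54.6  -7.5  10.1  55.5] mid slot 1.31 mid block 0.42
[-45.  -54.6  -7.6   9.9  55.4] mid slot 1.12 mid block 0.36
[-41.  -54.1  -7.7  10.1  55.5] mid slot 1.21 mid block 0.7
[-37.  -54.1  -7.5   9.9  55.4] mid slot 1.21 mid block 0.64
[-33.  -54.1  -7.5  10.3  55.4] mid slot 1.37 mid block 0.63
prong tip lx -0.03 -31.67443821765372
prong tip lx -0.02 -31.661663602869794
prong tip lx 0.01 -31.643163221427233
prong tip lx 0.02 -31.568098632876588
nut in block -75.31268983924193 -2.174775661566958
tcp in block -74.70441896989519 -1.4499263327377183
```

Run:
```python
from h import *
st();to([0.55045,0.0649,0.116],np.radians(116.15))
```

```text
{'clock': 13.25, 'joints': [0.0613, 0.4815, 1.9128, -0.0, 0.7448, -0.3933], 'tcp_pos': [0.5529, 0.0643, 0.1515], 'tcp_rot': [3.1393, 0.001, 2.0255], 'wrist_force': [-0.2422, 0.2145, -2.2484], 'torque': [0.0204, -0.0249, 0.0096], 'width': 0.3649}
shift cm [ 0.16 -0.2   3.55] turn -0.1
```

Call:
send_rows(rows=[[1, [0.1, -0.1, 0], 0], [1, [0.16, -0.2, 0.5], 0], [1, [0.16, -0.2, 1.5], 0], [1, [0.16, -0.2, 2.5], 0], [1, [0.16, -0.2, 3.2], 0], [1, [0.16, -0.2, 3.5], 0], [1, [0.16, -0.2, 3.6], 0], [1, [0.16, -0.2, 3.6], 0]])

```text
clock: 14.25
tcp_pos: [0.5488, 0.0648, 0.1144]
tcp_rot: [3.141, 0.0, 2.025]
wrist_force: [-0.4, -1.2, -2.6]
width: 0.365
```

Run:
```python
from h import *
s=st(); p,d,ci=grab('wrist','w7'); grab('scene','s8')
a=cv2.imread('pics/s8.png')[170:250,220:360]; cv2.imwrite('pics/s8c.png',cv2.resize(a,(800,457),interpolation=cv2.INTER_CUBIC))
```

```text
{'clock': 14.25, 'joints': [0.0626, 0.5331, 1.945, 0.0, 0.6631, -0.392], 'tcp_pos': [0.5488, 0.0648, 0.1144], 'tcp_rot': [3.1413, 0.0001, 2.0254], 'wrist_force': [-0.3759, -1.1685, -2.621], 'torque': [0.0135, -0.0033, 0.017], 'width': 0.365}
```

View pics/s8c.png

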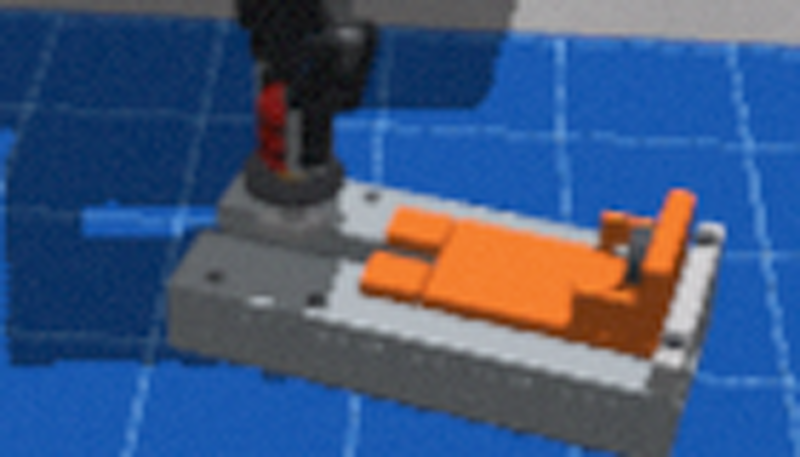

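Run:
```python
from h import *
s=st(); 
for i in range(2): eyes.grab_frame('wrist'); print(monitor.sense()['tcp_pos'].round(5) if hasattr(monitor.sense()['tcp_pos'],'round') else monitor.sense()['tcp_pos'])
c=np.array([.570,.137]); a=np.radians(75.54); ex=np.array([np.cos(a),np.sin(a)]); ey=np.array([-ex[1],ex[0]])
n=np.array(monitor.sense()['tcp_pos'][:2])-c; print('tcp in block',n@ex*1000,n@ey*1000)
```

```text
{'clock': 14.35, 'joints': [0.0627, 0.5329, 1.945, 0.0, 0.6632, -0.392], 'tcp_pos': [0.5488, 0.0648, 0.1145], 'tcp_rot': [3.1412, 0.0002, 2.0254], 'wrist_force': [0.3329, -0.5586, -2.0254], 'torque': [0.0293, 0.0009, 0.0222], 'width': 0.3642}
[0.54883 0.06478 0.11455]
[0.54879 0.06477 0.11454]
tcp in block -75.23889289106611 2.4995478915736236
```

```bash
cat > rel.py <<'E'
from h import *
import sys
def rel(fn,zt=0.0395,new=True):
    if new:
        s=monitor.sense(); grab('wrist',fn)
    p,d,ci=load(fn); P=cloud(d,ci); hsv=cv2.cvtColor(p,cv2.COLOR_RGB2HSV)
    c=np.array([.570,.137]); a=np.radians(75.54); ex=np.array([np.cos(a),np.sin(a)]); ey=np.array([-ex[1],ex[0]])
    v,u=np.mgrid[:384,:512]
    X0=np.stack([(u-ci['cx'])/ci['fx'],-(v-ci['cy'])/ci['fy'],-np.ones_like(u)],-1)
    E=np.array(ci['extrinsics']); r=X0@E[:3,:3].T; o=E[:3,3]
    W=(o+r*((zt-o[2])/r[...,2])[...,None])[...,:2]-c
    lx=W@ex; ly=W@ey; top=(P[...,2]>.0345)&(P[...,2]<.0445)&(hsv[...,1]<90)
    out=[]
    for x0 in np.arange(-.075,-.034,.004):
        b=(lx>x0)&(lx<x0+.004)&(np.abs(ly)<.07); t=np.sort(ly[b&top])
        L=t[t>.003]; Rr=t[t<-.003]
        if len(L)<5 or len(Rr)<5: continue
        out.append([x0+.002,Rr.min(),Rr.max(),L.min(),L.max()])
    out=np.array(out); print('edges med',np.round(np.median(out,0)*1000,2),'left-slot-based mid',np.median(out[:,3])*1000-9.5,'block mid',np.median(out[:,1]+out[:,4])*500, 'left edge slope deg',np.degrees(np.polyfit(out[:,0],out[:,4],1)[0]),np.degrees(np.polyfit(out[:,0],out[:,3],1)[0]))
    red=(hsv[...,1]>150)&((hsv[...,0]<8)|(hsv[...,0]>172))&(hsv[...,2]>60)
    red[:210]=0; red[:,:215]=0; red[:,300:]=0
    z95=np.nanpercentile(P[red][:,2],95); t=red&(P[...,2]>z95-.003); rr=cv2.minAreaRect(P[t][:,:2].astype(np.float32))
    n=np.array(rr[0])-c; print('nut block',n@ex*1000,n@ey*1000,'nut top z',z95)
    if new: 
        n=np.array(s['tcp_pos'][:2])-c; print('tcp block',n@ex*1000,n@ey*1000)
    o_=(hsv[...,0]<22)&(hsv[...,1]>130)&(P[...,2]<.056)&(P[...,2]>.042)
    W2=(o+r*((zt+.008-o[2])/r[...,2])[...,None])[...,:2]-c; fx=W2@ex; fy=W2@ey
    k=o_&(np.abs(fy)<.03); print('prong tip lx',np.nanmin(fx[k])*1000 if k.sum() else None)
if __name__=='__main__': rel(sys.argv[1],new=len(sys.argv)<3)
E
python3 rel.py w7 old; python3 rel.py w8; python3 rel.py w6 old
```

```text
edges med [-51.   -54.65  -7.52   9.78  55.4 ] left-slot-based mid 0.2837008742840581 block mid 0.3738893776641158 left edge slope deg -0.01794505616533346 -0.17729492865954607
nut block -75.76917388628384 1.9677381267304852 nut top z 0.11976953406250984
prong tip lx -31.747501889119775
edges med [-51.   -54.56  -7.58   9.8   55.41] left-slot-based mid 0.30434420186904276 block mid 0.4371435301568447 left edge slope deg 0.01786753771301361 0.4059321153413432
nut block -75.75785544163841 1.9600694629014719 nut top z 0.11986628752220223
tcp block -75.23889289106611 2.4995478915736236
prong tip lx -31.74434173790204
edges med [-53.   -54.53  -7.65   9.96  55.42] left-slot-based mid 0.4645218550396386 block mid 0.4538007186382989 left edge slope deg -0.02101914225946221 0.2608250373598849
nut block -75.31166567596537 -2.164194225870968 nut top z 0.15663132659959625
prong tip lx -31.67443821765372
```

View pics/w8.png

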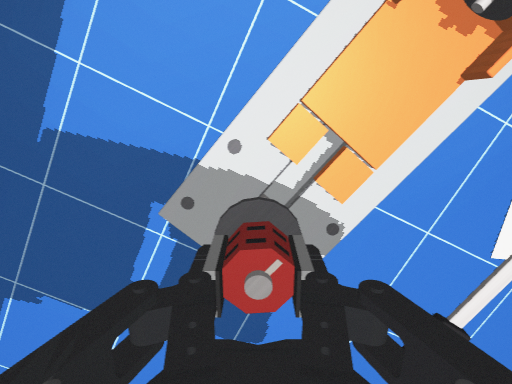

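Call:
send_rows(rows=[[1, [-0.1, 0.12, 0], 0], [1, [-0.1, 0.12, 0], 0], [1, [-0.1, 0.12, 0.1], 0], [1, [-0.1, 0.12, 0.2], 0], [1, [-0.1, 0.12, 0.3], 0], [1, [-0.1, 0.12, 0.4], 0], [1, [-0.1, 0.12, 0.5], 0], [1, [-0.1, 0.12, 0.5], 0]])

```text
clock: 15.5
tcp_pos: [0.5501, 0.0644, 0.1092]
tcp_rot: [-3.141, -0.0, 2.025]
wrist_force: [-0.2, -0.3, -2.9]
width: 0.359
```

Run:
```python
from h import *
st()
c=np.array([.570,.137]); a=np.radians(75.54); ex=np.array([np.cos(a),np.sin(a)]); ey=np.array([-ex[1],ex[0]])
n=np.array(monitor.sense()['tcp_pos'][:2])-c; print('tcp in block',n@ex*1000,n@ey*1000)
```

```text
{'clock': 15.5, 'joints': [0.0618, 0.5427, 1.9449, -0.0001, 0.6542, -0.3928], 'tcp_pos': [0.5501, 0.0644, 0.1092], 'tcp_rot': [-3.1414, -0.0, 2.0254], 'wrist_force': [-0.1694, -0.3483, -2.8661], 'torque': [0.0127, 0.0804, 0.0439], 'width': 0.3586}
tcp in block -75.27004925711394 1.1235227581277254
```

Call:
send_rows(rows=[[1, [0, 0, 0.1], 0], [1, [0, 0, 0.2], 0], [1, [0, 0, 0.3], 0], [1, [0, 0, 0.4], 0], [1, [0, 0, 0.5], 0], [1, [0, 0, 0.5], 0], [1, [0, 0, 0.5], 0], [1, [0, 0, 0.5], 0]])

```text
clock: 16.5
tcp_pos: [0.5502, 0.0644, 0.1043]
tcp_rot: [3.142, -0.0, 2.025]
wrist_force: [-0.1, 0.1, -3.5]
width: 0.364
```

Run:
```python
from h import *
st()
```

```text
{'clock': 16.5, 'joints': [0.0618, 0.5503, 1.9476, 0.0, 0.6437, -0.3928], 'tcp_pos': [0.5502, 0.0644, 0.1043], 'tcp_rot': [3.1416, -0.0, 2.0254], 'wrist_force': [-0.0855, 0.0506, -3.4723], 'torque': [0.0366, 0.0191, -0.0368], 'width': 0.3636}
```

The head is in the slot with no contact force. Lowering on to feel for the channel floor, as a height reference.

Call:
send_rows(rows=[[1, [0, 0, 0.3], 0], [1, [0, 0, 0.6], 0], [1, [0, 0, 0.9], 0], [1, [0, 0, 1.2], 0], [1, [0, 0, 1.5], 0], [1, [0, 0, 1.7], 0], [1, [0, 0, 1.8], 0], [1, [0, 0, 1.8], 0]])

```text
clock: 17.5
tcp_pos: [0.5501, 0.0644, 0.0863]
tcp_rot: [-3.141, -0.0, 2.025]
wrist_force: [-1.5, -0.0, -2.8]
width: 0.362
```

Run:
```python
from h import *
st()
```

```text
{'clock': 17.5, 'joints': [0.0618, 0.579, 1.957, -0.0, 0.6057, -0.3928], 'tcp_pos': [0.5501, 0.0644, 0.0863], 'tcp_rot': [-3.1415, -0.0, 2.0254], 'wrist_force': [-1.5365, -0.012, -2.798], 'torque': [-0.008, 0.0258, -0.0098], 'width': 0.3621}
```

Step down in 0.5 mm rows until contact shows.

Call:
send_rows(rows=[[1, [0, 0, 0.05], 0], [1, [0, 0, 0.1], 0], [1, [0, 0, 0.15], 0], [1, [0, 0, 0.2], 0], [1, [0, 0, 0.25], 0], [1, [0, 0, 0.3], 0], [1, [0, 0, 0.3], 0], [1, [0, 0, 0.3], 0]])

```text
clock: 18.5
tcp_pos: [0.5503, 0.0644, 0.0843]
tcp_rot: [3.141, 0.0, 2.025]
wrist_force: [-5.1, -0.9, 21.2]
width: 0.365
```

Run:
```python
from h import *
st()
```

```text
{'clock': 18.5, 'joints': [0.0618, 0.5821, 1.9581, -0.0001, 0.6008, -0.3928], 'tcp_pos': [0.5503, 0.0644, 0.0843], 'tcp_rot': [3.1411, 0.0003, 2.0255], 'wrist_force': [-5.1465, -0.8879, 21.2217], 'torque': [-0.1842, 1.1226, 0.0156], 'width': 0.3645}
```

Contact at TCP z = 0.0843 m, so the head's underside is 72.3 mm below the TCP. Raising 8 mm puts the head below the lips and the disc above the foot; then I slide toward the fork.

Call:
send_rows(rows=[[1, [0, 0, -0.4], 0], [1, [0, 0, -0.92], 0], [1, [0, 0, -0.92], 0], [1, [0.5, 0.43, -0.92], 0], [1, [1.1, 0.94, -0.92], 0], [1, [1.75, 1.49, -0.92], 0], [1, [2.28, 1.95, -0.92], 0], [1, [2.28, 1.95, -0.92], 0]])

```text
clock: 19.5
tcp_pos: [0.5578, 0.0941, 0.0924]
tcp_rot: [3.141, 0.0, 2.026]
wrist_force: [-0.3, -0.8, -2.6]
width: 0.362
```

```bash
cat >> h.py <<'E'
def blk():
    c=np.array([.570,.137]); a=np.radians(75.54); ex=np.array([np.cos(a),np.sin(a)]); ey=np.array([-ex[1],ex[0]])
    n=np.array(monitor.sense()['tcp_pos'][:2])-c; print('tcp in block',(n@ex*1000).round(2),(n@ey*1000).round(2))
E
python3 - <<'E'
from h import *
st(); blk(); grab('scene','s9'); grab('wrist','w9')
a=cv2.imread('pics/s9.png')[170:250,240:360]; cv2.imwrite('pics/s9c.png',cv2.resize(a,(800,533),interpolation=cv2.INTER_CUBIC))
E
```

```text
{'clock': 19.5, 'joints': [0.1135, 0.5805, 1.9266, 0.0, 0.6344, -0.3419], 'tcp_pos': [0.5578, 0.0941, 0.0924], 'tcp_rot': [3.1415, 0.0, 2.0262], 'wrist_force': [-0.3018, -0.8049, -2.5588], 'torque': [0.0296, -0.0125, -0.0075], 'width': 0.3621}
tcp in block -44.6 1.05
```

View pics/s9c.png

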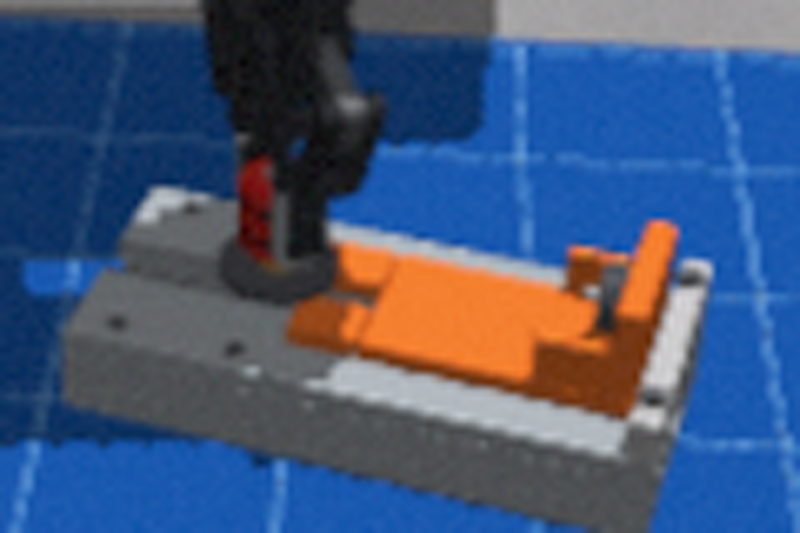

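View pics/w9.png

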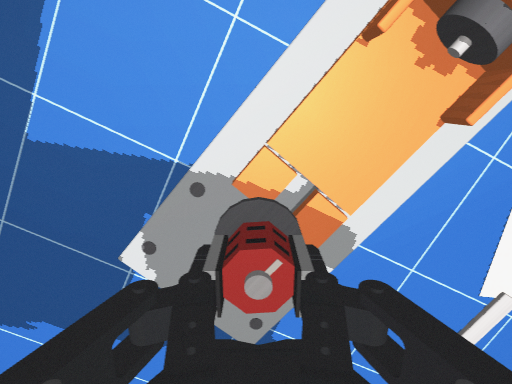

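The disc is over the prongs, still clear of them. The fork shows a seam line at about (265,150)→(345,210), so I'll check the foot's heights on both sides of it.

Run:
```python
from h import *
p,d,ci=load('w8'); P=cloud(d,ci); hsv=cv2.cvtColor(p,cv2.COLOR_RGB2HSV)
c=np.array([.570,.137]); a=np.radians(75.54); ex=np.array([np.cos(a),np.sin(a)]); ey=np.array([-ex[1],ex[0]])
L=P[...,:2]-c; lx=L@ex*1000; ly=L@ey*1000
o=(hsv[...,0]<22)&(hsv[...,1]>130)
for x0 in range(-34,60,4):
    r=[]
    for y0 in (-28,-16,-6,4,14,24):
        k=o&(lx>x0)&(lx<x0+4)&(ly>y0)&(ly<y0+8); r.append(round(float(np.nanmedian(P[k][:,2]))*1000,1) if k.sum()>3 else None)
    print(x0,r)
```

```text
-34 [49.1, 49.1, None, 49.0, 49.3, 49.0]
-30 [49.2, 48.9, None, 49.1, 49.2, 49.1]
-26 [49.1, 49.1, None, 49.2, 49.3, 49.1]
-22 [49.1, 49.2, None, 49.3, 49.1, 49.1]
-18 [49.1, 49.1, None, 49.1, 49.2, 49.0]
-14 [49.1, 49.2, None, 49.3, 49.3, 49.3]
-10 [49.2, 49.1, None, 49.1, 49.2, 49.0]
-6 [49.4, 48.9, None, 49.1, 49.2, 49.0]
-2 [49.0, 49.3, 49.1, 49.1, 49.1, 49.0]
2 [49.2, 49.2, 49.1, 49.2, 49.4, 49.1]
6 [49.1, 49.2, 49.4, 49.2, 49.1, 49.3]
10 [49.3, 49.2, 49.2, 49.1, 49.2, 49.1]
14 [49.2, 49.2, 49.2, 49.1, 49.1, 49.1]
18 [49.0, 49.1, 49.3, 49.1, 49.0, 49.1]
22 [49.1, 49.2, 49.2, 49.1, 49.2, 49.3]
26 [49.1, 49.2, 49.1, 49.2, 49.0, 49.2]
30 [49.1, 49.2, 49.1, 49.1, 49.2, 49.1]
34 [49.2, 49.1, 49.1, 49.2, 49.2, 49.1]
38 [49.2, 49.2, 49.0, 49.2, 49.3, 49.2]
42 [49.2, 49.1, 49.0, 49.3, 49.2, 49.2]
46 [49.2, 49.3, 49.1, 49.2, 49.2, 49.4]
50 [49.0, 49.1, 49.2, 49.2, 49.0, 49.1]
54 [49.1, 49.2, 49.1, 49.2, 49.0, 49.3]
58 [49.2, 49.4, 49.2, 49.1, 49.2, 49.1]
```

Foot is flat throughout (8 mm above the block top). Sliding on 34 mm, stopping short of home.

Call:
send_rows(rows=[[1, [0.4, 0.34, 0], 0], [1, [0.8, 0.68, 0], 0], [1, [1.3, 1.11, 0], 0], [1, [1.8, 1.54, 0], 0], [1, [2.3, 1.97, 0], 0], [1, [2.58, 2.21, 0], 0], [1, [2.58, 2.21, 0], 0], [1, [2.58, 2.21, 0], 0]])

```text
clock: 20.6
tcp_pos: [0.5661, 0.1262, 0.0925]
tcp_rot: [-3.141, -0.0, 2.025]
wrist_force: [-0.3, -0.4, -3.2]
width: 0.363
```

Run:
```python
from h import *
st(); blk(); grab('wrist','w10')
```

```text
{'clock': 20.6, 'joints': [0.1672, 0.5947, 1.8928, -0.0001, 0.6542, -0.2875], 'tcp_pos': [0.5661, 0.1262, 0.0925], 'tcp_rot': [-3.1414, -0.0, 2.0255], 'wrist_force': [-0.3001, -0.3989, -3.2345], 'torque': [-0.0276, -0.0031, 0.0444], 'width': 0.363}
tcp in block -11.4 1.07
```

View pics/w10.png

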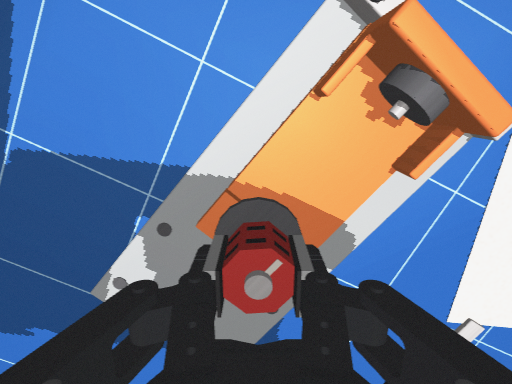

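Call:
send_rows(rows=[[1, [0.05, 0.04, 0], 0], [1, [0.1, 0.08, 0], 0], [1, [0.15, 0.13, 0], 0], [1, [0.2, 0.17, 0], 0], [1, [0.25, 0.21, 0], 0], [1, [0.28, 0.24, 0], 0], [1, [0.28, 0.24, 0], 0], [1, [0.28, 0.24, 0], 0]])

```text
clock: 21.65
tcp_pos: [0.5671, 0.1299, 0.0925]
tcp_rot: [3.142, 0.0, 2.025]
wrist_force: [0.1, -0.7, -2.4]
width: 0.363
```

Run:
```python
from h import *
st(); blk()
```

```text
{'clock': 21.65, 'joints': [0.1731, 0.5964, 1.8887, -0.0, 0.6565, -0.2816], 'tcp_pos': [0.5671, 0.1299, 0.0925], 'tcp_rot': [3.1416, 0.0, 2.0255], 'wrist_force': [0.0507, -0.7192, -2.4172], 'torque': [0.0155, -0.0504, 0.0051], 'width': 0.3628}
tcp in block -7.58 0.99
```

Call:
send_rows(rows=[[1, [0.015, 0.013, 0], 0], [1, [0.03, 0.026, 0], 0], [1, [0.045, 0.039, 0], 0], [1, [0.06, 0.052, 0], 0], [1, [0.06, 0.052, 0], 0], [1, [0.06, 0.052, 0], 0], [1, [0.06, 0.052, 0], 0], [1, [0.06, 0.052, 0], 0]])

```text
clock: 22.65
tcp_pos: [0.5674, 0.1306, 0.0925]
tcp_rot: [-3.142, -0.0, 2.025]
wrist_force: [0.2, 0.3, -3.2]
width: 0.364
```

Run:
```python
from h import *
s=st(); blk(); a=np.radians(75.54); print('F along ex',np.dot(s['wrist_force'][:2],[np.cos(a),np.sin(a)]))
```

```text
{'clock': 22.65, 'joints': [0.1743, 0.5968, 1.8878, 0.0, 0.657, -0.2803], 'tcp_pos': [0.5674, 0.1306, 0.0925], 'tcp_rot': [-3.1416, -0.0, 2.0254], 'wrist_force': [0.1813, 0.3391, -3.247], 'torque': [-0.0968, 0.0197, -0.0132], 'width': 0.3644}
tcp in block -6.81 0.98
F along ex 0.37360678500537664
```

Call:
send_rows(rows=[[1, [0.02, 0.017, 0], 0], [1, [0.04, 0.034, 0], 0], [1, [0.06, 0.051, 0], 0], [1, [0.08, 0.068, 0], 0], [1, [0.08, 0.068, 0], 0], [1, [0.08, 0.068, 0], 0], [1, [0.08, 0.068, 0], 0], [1, [0.08, 0.068, 0], 0]])

```text
clock: 23.65
tcp_pos: [0.5676, 0.1317, 0.0925]
tcp_rot: [-3.142, -0.0, 2.025]
wrist_force: [-1.6, -2.6, -2.6]
width: 0.361
```

Run:
```python
from h import *
s=st(); blk(); a=np.radians(75.54); print('F along ex',np.dot(s['wrist_force'][:2],[np.cos(a),np.sin(a)]))
p,d,ci=grab('wrist','w11'); P=cloud(d,ci); hsv=cv2.cvtColor(p,cv2.COLOR_RGB2HSV)
c=np.array([.570,.137]); ex=np.array([np.cos(a),np.sin(a)]); ey=np.array([-ex[1],ex[0]])
def an(fn):
    p,d,ci=load(fn); P=cloud(d,ci); hsv=cv2.cvtColor(p,cv2.COLOR_RGB2HSV)
    L=P[...,:2]-c; lx=L@ex*1000; ly=L@ey*1000
    u=(hsv[...,0]<22)&(hsv[...,1]>130)&(P[...,2]>.075)&(ly>-25)&(ly<25)&(lx>60); print(fn,'upright lx',np.nanpercentile(lx[u],[2,20,50,80,98]).round(2),u.sum())
    k=(P[...,2]>.055)&(P[...,2]<.061)&(lx>100)&(hsv[...,1]<80); print('fence lx',np.nanpercentile(lx[k],[2,50,98]) if k.sum()>5 else None)
    red=(hsv[...,1]>150)&((hsv[...,0]<8)|(hsv[...,0]>172))&(hsv[...,2]>60)
    red[:210]=0; red[:,:215]=0; red[:,300:]=0
    z95=np.nanpercentile(P[red][:,2],95); t=red&(P[...,2]>z95-.003); rr=cv2.minAreaRect(P[t][:,:2].astype(np.float32)); n=np.array(rr[0])-c; print('nut',n@ex*1000,n@ey*1000)
for f in ('w8','w10','w11'): an(f)
```

```text
{'clock': 23.65, 'joints': [0.1759, 0.5973, 1.8867, -0.0, 0.6577, -0.2787], 'tcp_pos': [0.5676, 0.1317, 0.0925], 'tcp_rot': [-3.1415, -0.0, 2.0254], 'wrist_force': [-1.5595, -2.5601, -2.596], 'torque': [-0.6559, 0.2916, -0.0286], 'width': 0.361}
tcp in block -5.78 1.02
F along ex -2.8684248714512632
w8 upright lx nan 0
fence lx None
nut -75.75785544163841 1.9600694629014719
w10 upright lx [ 95.35  95.96  99.46 103.88 106.72] 5748
fence lx [108.08327958 110.6260246  117.94608333]
nut -12.021432426299194 0.5123965849978181
w11 upright lx [ 96.16  96.75 100.39 104.66 107.52] 5450
fence lx [108.14078511 111.12192495 119.80901684]
nut -6.425672727472946 0.40723265397954844
  return np.nanmean(a, axis, out=out, keepdims=keepdims)
```

The stem just touches the notch bottom (about 3 N). I'll back off 0.4 mm and turn clockwise toward square.

Call:
send_rows(rows=[[1, [-0.03, -0.026, 0], 0], [1, [-0.03, -0.026, 0], 10], [1, [-0.03, -0.026, 0], 20], [1, [-0.03, -0.026, 0], 30], [1, [-0.03, -0.026, 0], 40], [1, [-0.03, -0.026, 0], 50], [1, [-0.03, -0.026, 0], 60], [1, [-0.03, -0.026, 0], 65]])

```text
clock: 24.7
tcp_pos: [0.5676, 0.1314, 0.0925]
tcp_rot: [-3.142, -0.0, 0.887]
wrist_force: [-1.3, -1.5, -2.0]
width: 0.364
```

Run:
```python
from h import *
s=st(); blk(); print(np.degrees(s['tcp_rot'][2]))
```

```text
{'clock': 24.7, 'joints': [0.1754, 0.5971, 1.887, 0.0002, 0.6573, 0.8595], 'tcp_pos': [0.5676, 0.1314, 0.0925], 'tcp_rot': [-3.1416, -0.0002, 0.8865], 'wrist_force': [-1.3305, -1.4836, -2.0242], 'torque': [-0.3236, 0.1777, 0.0285], 'width': 0.3644}
tcp in block -6.02 0.97
50.79549618997449
```

Call:
send_rows(rows=[[1, [0, 0, 0], 5], [1, [0, 0, 0], 10], [1, [0, 0, 0], 15], [1, [0, 0, 0], 18], [1, [0, 0, 0], 20], [1, [0, 0, 0], 21], [1, [0, 0, 0], 21], [1, [0, 0, 0], 21]])

```text
clock: 25.7
tcp_pos: [0.5675, 0.1313, 0.0925]
tcp_rot: [-3.142, -0.0, 0.525]
wrist_force: [-1.3, -2.1, -3.4]
width: 0.366
```

Run:
```python
from h import *
s=st(); blk(); print(np.degrees(s['tcp_rot'][2]))
```

```text
{'clock': 25.7, 'joints': [0.1753, 0.5971, 1.8871, 0.0, 0.6574, 1.2212], 'tcp_pos': [0.5675, 0.1313, 0.0925], 'tcp_rot': [-3.1416, -0.0, 0.5248], 'wrist_force': [-1.3096, -2.0856, -3.3592], 'torque': [-0.4846, 0.1184, 0.042], 'width': 0.3662}
tcp in block -6.16 0.97
30.07121561690645
```

Call:
send_rows(rows=[[1, [0, 0, 0], 1], [1, [0, 0, 0], 2], [1, [0, 0, 0], 3], [1, [0, 0, 0], 4], [1, [0, 0, 0], 5], [1, [0, 0, 0], 6], [1, [0, 0, 0], 6], [1, [0, 0, 0], 6]])

```text
clock: 26.7
tcp_pos: [0.5676, 0.1313, 0.0925]
tcp_rot: [3.141, -0.0, 0.42]
wrist_force: [1.3, -4.7, -2.2]
width: 0.36
```

Run:
```python
from h import *
s=st(); blk(); print(np.degrees(s['tcp_rot'][2]))
```

```text
{'clock': 26.7, 'joints': [0.1753, 0.5971, 1.887, -0.0001, 0.6573, 1.3262], 'tcp_pos': [0.5676, 0.1313, 0.0925], 'tcp_rot': [3.1415, -0.0003, 0.4199], 'wrist_force': [1.3418, -4.7376, -2.1579], 'torque': [-0.8627, -0.2058, 0.0067], 'width': 0.3598}
tcp in block -6.14 0.85
24.0560828785829
```

Call:
send_rows(rows=[[1, [-0.03, 0.04, 0], 0], [1, [-0.03, 0.04, 0], 1], [1, [-0.03, 0.04, 0], 2], [1, [-0.03, 0.04, 0], 3], [1, [-0.03, 0.04, 0], 4], [1, [-0.03, 0.04, 0], 4], [1, [-0.03, 0.04, 0], 4], [1, [-0.03, 0.04, 0], 4]])

```text
clock: 27.7
tcp_pos: [0.5675, 0.1308, 0.0926]
tcp_rot: [3.142, -0.0, 0.35]
wrist_force: [2.6, -2.2, -1.2]
width: 0.364
```

Run:
```python
from h import *
s=st(); blk(); print(np.degrees(s['tcp_rot'][2]))
```

```text
{'clock': 27.7, 'joints': [0.1745, 0.5968, 1.8875, -0.0, 0.657, 1.3953], 'tcp_pos': [0.5675, 0.1308, 0.0926], 'tcp_rot': [3.1415, -0.0003, 0.35], 'wrist_force': [2.613, -2.153, -1.2272], 'torque': [-0.3301, -0.5937, 0.0731], 'width': 0.3636}
tcp in block -6.59 0.85
20.05314497669491
```

Call:
send_rows(rows=[[1, [0, 0, 0], 1], [1, [0, 0, 0], 2], [1, [0, 0, 0], 3], [1, [0, 0, 0], 4], [1, [0, 0, 0], 5], [1, [0, 0, 0], 6], [1, [0, 0, 0], 6], [1, [0, 0, 0], 6]])

```text
clock: 28.7
tcp_pos: [0.5674, 0.1308, 0.0925]
tcp_rot: [-3.142, -0.0, 0.245]
wrist_force: [4.0, -1.4, -1.3]
width: 0.365
```

Run:
```python
from h import *
s=st(); blk(); print(np.degrees(s['tcp_rot'][2]))
```

```text
{'clock': 28.7, 'joints': [0.1745, 0.5968, 1.8876, 0.0, 0.6571, 1.5], 'tcp_pos': [0.5674, 0.1308, 0.0925], 'tcp_rot': [-3.1416, -0.0001, 0.2453], 'wrist_force': [4.0483, -1.3716, -1.2611], 'torque': [-0.3892, -0.7267, 0.0962], 'width': 0.365}
tcp in block -6.62 0.95
14.05541278373411
```

The torque and wall forces show the head reaching its stop, about 12° past square by tool angle. Next I'll raise gently to feel the lips.

Call:
send_rows(rows=[[1, [0, 0, -0.05], 0], [1, [0, 0, -0.1], 0], [1, [0, 0, -0.14], 0], [1, [0, 0, -0.17], 0], [1, [0, 0, -0.2], 0], [1, [0, 0, -0.22], 0], [1, [0, 0, -0.22], 0], [1, [0, 0, -0.22], 0]])

```text
clock: 29.7
tcp_pos: [0.5673, 0.1308, 0.0946]
tcp_rot: [-3.142, 0.0, 0.245]
wrist_force: [4.5, -0.2, -10.3]
width: 0.364
```

Run:
```python
from h import *
s=st(); blk(); print(np.degrees(s['tcp_rot'][2]))
```

```text
{'clock': 29.7, 'joints': [0.1745, 0.5937, 1.8866, -0.0, 0.6615, 1.5002], 'tcp_pos': [0.5673, 0.1308, 0.0946], 'tcp_rot': [-3.1416, 0.0002, 0.2451], 'wrist_force': [4.4925, -0.1527, -10.2925], 'torque': [-0.1244, -0.9334, 0.0987], 'width': 0.3635}
tcp in block -6.67 1.02
14.04487332323019
```

Lips felt at TCP z ≈ 0.0945 m, so the head is captive. Next I lower until the disc presses the foot, to measure the gap.

Call:
send_rows(rows=[[1, [0, 0, 0.1], 0], [1, [0, 0, 0.2], 0], [1, [0, 0, 0.3], 0], [1, [0, 0, 0.4], 0], [1, [0, 0, 0.45], 0], [1, [0, 0, 0.5], 0], [1, [0, 0, 0.5], 0], [1, [0, 0, 0.5], 0]])

```text
clock: 30.7
tcp_pos: [0.5675, 0.1308, 0.0897]
tcp_rot: [3.142, -0.0, 0.245]
wrist_force: [3.5, -1.0, 1.1]
width: 0.364
```

Run:
```python
from h import *
s=st(); blk(); print(np.degrees(s['tcp_rot'][2]))
```

```text
{'clock': 30.7, 'joints': [0.1745, 0.6011, 1.8889, -0.0001, 0.6514, 1.5002], 'tcp_pos': [0.5675, 0.1308, 0.0897], 'tcp_rot': [3.1415, -0.0002, 0.2452], 'wrist_force': [3.4648, -0.994, 1.1109], 'torque': [-0.2395, -0.6809, 0.0059], 'width': 0.3639}
tcp in block -6.65 0.89
14.047259404198075
```

Call:
send_rows(rows=[[1, [0, 0, 0.04], 0], [1, [0, 0, 0.08], 0], [1, [0, 0, 0.1], 0], [1, [0, 0, 0.1], 0], [1, [0, 0, 0.1], 0], [1, [0, 0, 0.1], 0], [1, [0, 0, 0.1], 0], [1, [0, 0, 0.1], 0]])

```text
clock: 31.7
tcp_pos: [0.5676, 0.1308, 0.089]
tcp_rot: [3.142, -0.0, 0.245]
wrist_force: [3.7, -1.9, 6.3]
width: 0.363
```

Run:
```python
from h import *
s=st(); blk(); print(np.degrees(s['tcp_rot'][2]))
```

```text
{'clock': 31.7, 'joints': [0.1745, 0.6023, 1.8892, -0.0, 0.6497, 1.5002], 'tcp_pos': [0.5676, 0.1308, 0.089], 'tcp_rot': [3.1415, -0.0004, 0.2451], 'wrist_force': [3.6818, -1.8522, 6.3477], 'torque': [-0.306, -0.5572, 0.0466], 'width': 0.3632}
tcp in block -6.59 0.8
14.045797098821335
```

Two readings agree: the disc touches the foot at TCP z = 0.0901, a gap of about 4.4 mm to the lips. So (4.4+3)/3 ≈ 2.47 rad (141°) of nut turn remain. I'll release, turn back 135° (three flats), and regrip.

Call:
send_rows(rows=[[1, [0, 0, -0.1], 0], [1, [0, 0, -0.1], 0], [-0.4, [0, 0, -0.1], 0], [-0.4, [0, 0, -0.1], 0], [-0.4, [0, 0, -0.1], 0], [-0.4, [0, 0, -0.1], 0], [-0.4, [0, 0, -0.1], 0], [-0.4, [0, 0, -0.1], 0]])

```text
clock: 32.7
tcp_pos: [0.5674, 0.1308, 0.0897]
tcp_rot: [-3.142, 0.0, 0.245]
wrist_force: [1.0, -0.5, -0.1]
width: 0.7
```

Run:
```python
from h import *
s=st(); blk(); grab('wrist','w12')
```

```text
{'clock': 32.7, 'joints': [0.1745, 0.6011, 1.889, 0.0, 0.6516, 1.5002], 'tcp_pos': [0.5674, 0.1308, 0.0897], 'tcp_rot': [-3.1416, 0.0, 0.2451], 'wrist_force': [0.9998, -0.5291, -0.1045], 'torque': [-0.0308, -0.008, 0.0223], 'width': 0.6998}
tcp in block -6.66 0.98
```

View pics/w12.png

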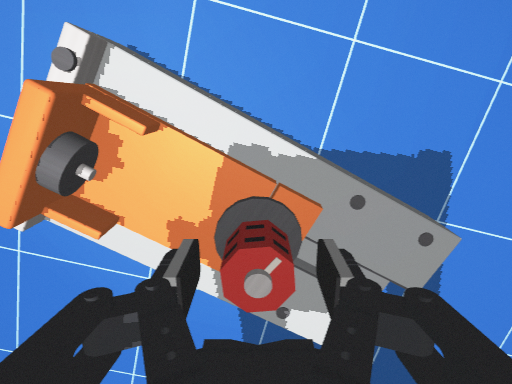

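Released cleanly: bolt upright, nut at (257,282), flats parallel to the pads. Rotating back 135°.

Call:
send_rows(rows=[[-0.4, [0, 0, 0], -10], [-0.4, [0, 0, 0], -20], [-0.4, [0, 0, 0], -30], [-0.4, [0, 0, 0], -40], [-0.4, [0, 0, 0], -50], [-0.4, [0, 0, 0], -60], [-0.4, [0, 0, 0], -70], [-0.4, [0, 0, 0], -80]])

```text
clock: 33.75
tcp_pos: [0.5674, 0.1308, 0.0897]
tcp_rot: [-3.142, 0.0, 1.647]
wrist_force: [-0.6, 0.6, -0.0]
width: 0.703
```

Call:
send_rows(rows=[[-0.4, [0, 0, 0], -10], [-0.4, [0, 0, 0], -20], [-0.4, [0, 0, 0], -30], [-0.4, [0, 0, 0], -40], [-0.4, [0, 0, 0], -50], [-0.4, [0, 0, 0], -55], [-0.4, [0, 0, 0], -55], [-0.4, [0, 0, 0], -55]])

```text
clock: 34.75
tcp_pos: [0.5674, 0.1308, 0.0897]
tcp_rot: [-3.142, -0.0, 2.599]
wrist_force: [0.1, 0.0, -0.2]
width: 0.702
```

Run:
```python
from h import *
s=st(); print(np.degrees(s['tcp_rot'][2])); blk(); grab('wrist','w13')
```

```text
{'clock': 34.75, 'joints': [0.1745, 0.6011, 1.889, -0.0, 0.6515, -0.8538], 'tcp_pos': [0.5674, 0.1308, 0.0897], 'tcp_rot': [-3.1416, -0.0, 2.5992], 'wrist_force': [0.0819, 0.0077, -0.2289], 'torque': [0.0112, 0.0098, 0.0628], 'width': 0.7021}
148.92242927325597
tcp in block -6.65 1.0
```

View pics/w13.png

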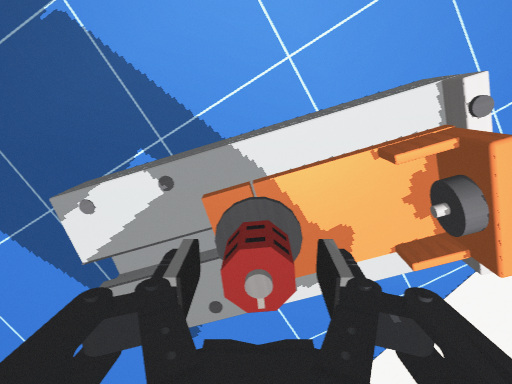

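Flats are parallel to the pads again (nut at (257,283), mark pointing down). Closing, then lifting to just below the lips.

Call:
send_rows(rows=[[0.2, [0, 0, 0], 0], [1, [0, 0, 0], 0], [1, [0, 0, 0], 0], [1, [0, 0, 0], 0], [1, [0, 0, -0.15], 0], [1, [0, 0, -0.3], 0], [1, [0, 0, -0.44], 0], [1, [0, 0, -0.44], 0]])

```text
clock: 35.8
tcp_pos: [0.5674, 0.1308, 0.0942]
tcp_rot: [-3.142, 0.0, 2.601]
wrist_force: [-0.1, -1.3, -2.0]
width: 0.364
```

Run:
```python
from h import *
s=st(); print(np.degrees(s['tcp_rot'][2])); blk()
```

```text
{'clock': 35.8, 'joints': [0.1745, 0.5943, 1.8868, -0.0001, 0.6605, -0.856], 'tcp_pos': [0.5674, 0.1308, 0.0942], 'tcp_rot': [-3.1416, 0.0, 2.6014], 'wrist_force': [-0.1017, -1.3319, -2.0169], 'torque': [-0.1472, -0.0128, 0.0917], 'width': 0.3635}
149.04717849726293
tcp in block -6.69 0.98
```

Call:
send_rows(rows=[[1, [0, 0, 0], 9], [1, [0, 0, 0], 18], [1, [0, 0, 0], 27], [1, [0, 0, 0], 36], [1, [0, 0, 0], 45], [1, [0, 0, 0], 54], [1, [0, 0, 0], 62], [1, [0, 0, 0], 65]])

```text
clock: 36.8
tcp_pos: [0.5674, 0.1308, 0.0941]
tcp_rot: [3.142, 0.0, 1.464]
wrist_force: [1.0, -0.5, -3.0]
width: 0.368
```

Run:
```python
from h import *
s=st(); print(np.degrees(s['tcp_rot'][2])); blk()
```

```text
{'clock': 36.8, 'joints': [0.1745, 0.5944, 1.8868, -0.0, 0.6603, 0.2815], 'tcp_pos': [0.5674, 0.1308, 0.0941], 'tcp_rot': [3.1415, 0.0, 1.4638], 'wrist_force': [0.9521, -0.5304, -2.9599], 'torque': [-0.0325, -0.1118, 0.1601], 'width': 0.3678}
83.86922154936855
tcp in block -6.65 0.97
```

Call:
send_rows(rows=[[1, [0, 0, 0], 5], [1, [0, 0, 0], 10], [1, [0, 0, 0], 15], [1, [0, 0, 0], 20], [1, [0, 0, 0], 23], [1, [0, 0, 0], 25], [1, [0, 0, 0], 25], [1, [0, 0, 0], 25]])

```text
clock: 37.8
tcp_pos: [0.5674, 0.1308, 0.0942]
tcp_rot: [3.142, -0.0, 1.031]
wrist_force: [0.7, 0.3, 0.7]
width: 0.366
```

Run:
```python
from h import *
s=st(); print(np.degrees(s['tcp_rot'][2])); blk()
```

```text
{'clock': 37.8, 'joints': [0.1745, 0.5943, 1.8867, 0.0, 0.6604, 0.714], 'tcp_pos': [0.5674, 0.1308, 0.0942], 'tcp_rot': [3.1415, -0.0001, 1.0313], 'wrist_force': [0.7315, 0.3056, 0.6766], 'torque': [-0.0126, -0.0039, -0.0049], 'width': 0.3661}
59.09193811951563
tcp in block -6.61 0.93
```

At 90° the disc has begun to press (about 3.3 N, roughly 0.4 mm squeeze), matching the estimate. About 55° more is needed, with the TCP raised 0.3 mm so the head bears on the lips.

Call:
send_rows(rows=[[1, [0, 0, -0.03], 4], [1, [0, 0, -0.03], 12], [1, [0, 0, -0.03], 20], [1, [0, 0, -0.03], 28], [1, [0, 0, -0.03], 35], [1, [0, 0, -0.03], 40], [1, [0, 0, -0.03], 42], [1, [0, 0, -0.03], 42]])

```text
clock: 38.8
tcp_pos: [0.5676, 0.1308, 0.0949]
tcp_rot: [3.142, -0.001, 0.298]
wrist_force: [-1.6, -0.0, 9.3]
width: 0.365
```

Run:
```python
from h import *
s=st(); print(np.degrees(s['tcp_rot'][2])); blk()
p,d,ci=grab('scene','s10')
a=cv2.imread('pics/s10.png')[170:240,260:360]; cv2.imwrite('pics/s10c.png',cv2.resize(a,(800,560),interpolation=cv2.INTER_CUBIC))
```

```text
{'clock': 38.8, 'joints': [0.1745, 0.5932, 1.8864, -0.0, 0.6614, 1.4477], 'tcp_pos': [0.5676, 0.1308, 0.0949], 'tcp_rot': [3.1415, -0.0006, 0.2976], 'wrist_force': [-1.5612, -0.0383, 9.2929], 'torque': [-0.0794, 0.3219, 0.1003], 'width': 0.3653}
17.053729417021895
tcp in block -6.55 0.76
```

View pics/s10c.png

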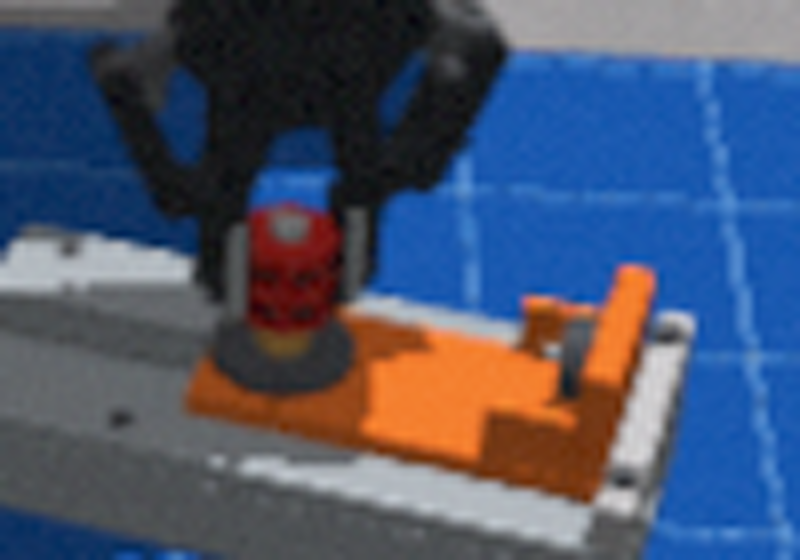

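Disc is down on the foot. The gripper is still holding the bolt down by about 12 N, so I'll raise a little and let the head seat on the lips before the last turn.

Call:
send_rows(rows=[[1, [0, 0, -0.02], 0], [1, [0, 0, -0.04], 0], [1, [0, 0, -0.06], 0], [1, [0, 0, -0.06], 0], [1, [0, 0, -0.06], 0], [1, [0, 0, -0.06], 0], [1, [0, 0, -0.06], 0], [1, [0, 0, -0.06], 0]])

```text
clock: 39.85
tcp_pos: [0.5675, 0.1308, 0.0951]
tcp_rot: [3.142, -0.0, 0.298]
wrist_force: [-0.4, -0.2, 4.5]
width: 0.365
```

Run:
```python
from h import *
s=st(); print(np.degrees(s['tcp_rot'][2])); blk()
```

```text
{'clock': 39.85, 'joints': [0.1745, 0.593, 1.8863, -0.0, 0.6621, 1.4478], 'tcp_pos': [0.5675, 0.1308, 0.0951], 'tcp_rot': [3.1416, -0.0002, 0.2975], 'wrist_force': [-0.4358, -0.1698, 4.5101], 'torque': [-0.0519, -0.1124, 0.0651], 'width': 0.3653}
17.04759339500051
tcp in block -6.61 0.87
```

Call:
send_rows(rows=[[1, [0, 0, -0.02], 0], [1, [0, 0, -0.03], 0], [1, [0, 0, -0.04], 0], [1, [0, 0, -0.04], 0], [1, [0, 0, -0.04], 0], [1, [0, 0, -0.04], 0], [1, [0, 0, -0.04], 0], [1, [0, 0, -0.04], 0]])

```text
clock: 40.85
tcp_pos: [0.5674, 0.1308, 0.0953]
tcp_rot: [3.142, 0.0, 0.298]
wrist_force: [2.9, 0.7, -9.0]
width: 0.367
```

Run:
```python
from h import *
s=st(); print(np.degrees(s['tcp_rot'][2])); blk()
```

```text
{'clock': 40.85, 'joints': [0.1745, 0.5927, 1.8862, -0.0, 0.6628, 1.4478], 'tcp_pos': [0.5674, 0.1308, 0.0953], 'tcp_rot': [3.1416, 0.0001, 0.2976], 'wrist_force': [2.927, 0.7034, -9.0042], 'torque': [0.0313, -0.6131, 0.1115], 'width': 0.3669}
17.048727788214833
tcp in block -6.67 1.01
```

The head seats on the lips at TCP z ≈ 0.0951. To read the squeeze directly, I'll push down about 0.7 mm off the lips and read the spring force (8 N/mm).

Call:
send_rows(rows=[[1, [0, 0, 0.05], 0], [1, [0, 0, 0.1], 0], [1, [0, 0, 0.12], 0], [1, [0, 0, 0.12], 0], [1, [0, 0, 0.12], 0], [1, [0, 0, 0.12], 0], [1, [0, 0, 0.12], 0], [1, [0, 0, 0.12], 0]])

```text
clock: 41.85
tcp_pos: [0.5675, 0.1308, 0.095]
tcp_rot: [3.141, -0.001, 0.298]
wrist_force: [-1.0, -0.1, 9.4]
width: 0.363
```

Run:
```python
from h import *
s=st(); print(np.degrees(s['tcp_rot'][2])); blk()
```

```text
{'clock': 41.85, 'joints': [0.1746, 0.593, 1.8865, -0.0, 0.6615, 1.4478], 'tcp_pos': [0.5675, 0.1308, 0.095], 'tcp_rot': [3.1415, -0.0006, 0.2976], 'wrist_force': [-1.032, -0.1293, 9.3593], 'torque': [-0.1119, 0.2179, 0.0507], 'width': 0.3627}
17.050054160757554
tcp in block -6.57 0.84
```

Call:
send_rows(rows=[[1, [0, 0, 0.03], 0], [1, [0, 0, 0.05], 0], [1, [0, 0, 0.05], 0], [1, [0, 0, 0.05], 0], [1, [0, 0, 0.05], 0], [1, [0, 0, 0.05], 0], [1, [0, 0, 0.05], 0], [1, [0, 0, 0.05], 0]])

```text
clock: 42.85
tcp_pos: [0.5677, 0.1309, 0.0949]
tcp_rot: [3.141, -0.001, 0.298]
wrist_force: [-2.3, -0.2, 16.7]
width: 0.367
```

Run:
```python
from h import *
s=st(); print(np.degrees(s['tcp_rot'][2])); blk()
```

```text
{'clock': 42.85, 'joints': [0.1745, 0.5932, 1.8866, -0.0, 0.6608, 1.4478], 'tcp_pos': [0.5677, 0.1309, 0.0949], 'tcp_rot': [3.1414, -0.001, 0.2976], 'wrist_force': [-2.3026, -0.1874, 16.6501], 'torque': [-0.1965, 0.406, 0.1203], 'width': 0.3672}
17.049242402331707
tcp in block -6.52 0.71
```

Call:
send_rows(rows=[[1, [0, 0, 0.03], 0], [1, [0, 0, 0.05], 0], [1, [0, 0, 0.05], 0], [1, [0, 0, 0.05], 0], [1, [0, 0, 0.05], 0], [1, [0, 0, 0.05], 0], [1, [0, 0, 0.05], 0], [1, [0, 0, 0.05], 0]])

```text
clock: 43.85
tcp_pos: [0.5677, 0.1309, 0.0945]
tcp_rot: [3.141, -0.001, 0.298]
wrist_force: [-2.3, -0.9, 18.7]
width: 0.361
```

Run:
```python
from h import *
s=st(); print(s['tcp_pos'])
```

```text
{'clock': 43.85, 'joints': [0.1745, 0.5938, 1.8868, -0.0, 0.6599, 1.4478], 'tcp_pos': [0.5677, 0.1309, 0.0945], 'tcp_rot': [3.1414, -0.0011, 0.2976], 'wrist_force': [-2.3409, -0.9236, 18.6755], 'torque': [-0.1481, 0.5585, 0.0997], 'width': 0.3611}
[0.56771374 0.13086147 0.09448594]
```

Call:
send_rows(rows=[[1, [0, 0, 0.03], 0], [1, [0, 0, 0.05], 0], [1, [0, 0, 0.05], 0], [1, [0, 0, 0.05], 0], [1, [0, 0, 0.05], 0], [1, [0, 0, 0.05], 0], [1, [0, 0, 0.05], 0], [1, [0, 0, 0.05], 0]])

```text
clock: 44.85
tcp_pos: [0.5677, 0.1309, 0.0941]
tcp_rot: [3.141, -0.001, 0.298]
wrist_force: [-3.5, -1.5, 21.5]
width: 0.366
```

Run:
```python
from h import *
s=st(); print(s['tcp_pos'])
```

```text
{'clock': 44.85, 'joints': [0.1745, 0.5943, 1.887, -0.0, 0.6591, 1.4478], 'tcp_pos': [0.5677, 0.1309, 0.0941], 'tcp_rot': [3.1414, -0.0012, 0.2976], 'wrist_force': [-3.4985, -1.5333, 21.5491], 'torque': [-0.1842, 0.5811, 0.0921], 'width': 0.3662}
[0.56773429 0.13086986 0.09413923]
```

The stiffness drops from the stiff lip contact to about 7 N/mm beyond some 16–17 N, so the spring holds about 16.5 N (2.0–2.1 mm squeeze). I'll return to neutral height and turn 19° more for the last millimetre.

Call:
send_rows(rows=[[1, [0, 0, -0.1], 0], [1, [0, 0, -0.23], 0], [1, [0, 0, -0.23], 3], [1, [0, 0, -0.23], 8], [1, [0, 0, -0.23], 13], [1, [0, 0, -0.23], 17], [1, [0, 0, -0.23], 19], [1, [0, 0, -0.23], 19]])

```text
clock: 45.85
tcp_pos: [0.5675, 0.1308, 0.0952]
tcp_rot: [-3.142, -0.0, -0.034]
wrist_force: [0.5, -0.7, 2.7]
width: 0.365
```

Run:
```python
from h import *
s=st(); print(np.degrees(s['tcp_rot'][2])); blk()
```

```text
{'clock': 45.85, 'joints': [0.1745, 0.5929, 1.8862, -0.0, 0.6623, 1.7789], 'tcp_pos': [0.5675, 0.1308, 0.0952], 'tcp_rot': [-3.1416, -0.0002, -0.0335], 'wrist_force': [0.5244, -0.7372, 2.6683], 'torque': [-0.0659, -0.2194, 0.0344], 'width': 0.365}
-1.9210408557274843
tcp in block -6.62 0.88
```

Repeating the push test to confirm.

Call:
send_rows(rows=[[1, [0, 0, 0.08], 0], [1, [0, 0, 0.15], 0], [1, [0, 0, 0.2], 0], [1, [0, 0, 0.23], 0], [1, [0, 0, 0.23], 0], [1, [0, 0, 0.23], 0], [1, [0, 0, 0.23], 0], [1, [0, 0, 0.23], 0]])

```text
clock: 46.85
tcp_pos: [0.5678, 0.1309, 0.0941]
tcp_rot: [-3.141, -0.001, -0.033]
wrist_force: [-4.7, -1.0, 27.3]
width: 0.364
```

Run:
```python
from h import *
s=st(); print(s['tcp_pos'])
```

```text
{'clock': 46.85, 'joints': [0.1745, 0.5944, 1.8869, -0.0001, 0.659, 1.7782], 'tcp_pos': [0.5678, 0.1309, 0.0941], 'tcp_rot': [-3.1413, -0.0013, -0.0329], 'wrist_force': [-4.7055, -1.0217, 27.3042], 'torque': [-0.3333, 0.8679, 0.0577], 'width': 0.364}
[0.56783224 0.13085477 0.09414199]
```

Call:
send_rows(rows=[[1, [0, 0, 0.04], 0], [1, [0, 0, 0.06], 0], [1, [0, 0, 0.06], 0], [1, [0, 0, 0.06], 0], [1, [0, 0, 0.06], 0], [1, [0, 0, 0.06], 0], [1, [0, 0, 0.06], 0], [1, [0, 0, 0.06], 0]])

```text
clock: 47.85
tcp_pos: [0.5679, 0.1309, 0.0937]
tcp_rot: [-3.141, -0.001, -0.033]
wrist_force: [-5.1, -1.8, 30.6]
width: 0.367
```

Run:
```python
from h import *
s=st(); print(s['tcp_pos'])
```

```text
{'clock': 47.85, 'joints': [0.1745, 0.595, 1.8871, -0.0001, 0.658, 1.7782], 'tcp_pos': [0.5679, 0.1309, 0.0937], 'tcp_rot': [-3.1413, -0.0015, -0.0329], 'wrist_force': [-5.0691, -1.7619, 30.6154], 'torque': [-0.4306, 0.9445, 0.0216], 'width': 0.3666}
[0.56788863 0.13085219 0.09372991]
```

The readings put the squeeze at about 2.8 mm by force; the turn count gives about 3.3 mm at most. Both sit near 3 mm. I'll return to neutral height, let go and rise.

Call:
send_rows(rows=[[1, [0, 0, -0.15], 0], [1, [0, 0, -0.28], 0], [1, [0, 0, -0.28], 0], [-0.4, [0, 0, -0.28], 0], [-0.4, [0, 0, -0.28], 0], [-0.4, [0, 0, -0.28], 0], [-0.4, [0, 0, -0.28], 0], [-0.4, [0, 0, -0.28], 0]])

```text
clock: 48.85
tcp_pos: [0.5674, 0.1308, 0.0949]
tcp_rot: [3.142, 0.0, -0.034]
wrist_force: [0.7, -0.1, 0.1]
width: 0.701
```

Run:
```python
from h import *
s=st(); grab('wrist','w14')
```

```text
{'clock': 48.85, 'joints': [0.1746, 0.5933, 1.8864, 0.0, 0.662, 1.7794], 'tcp_pos': [0.5674, 0.1308, 0.0949], 'tcp_rot': [3.1416, 0.0001, -0.0341], 'wrist_force': [0.697, -0.0848, 0.0967], 'torque': [-0.0099, -0.0255, -0.0559], 'width': 0.7008}
```

View pics/w14.png

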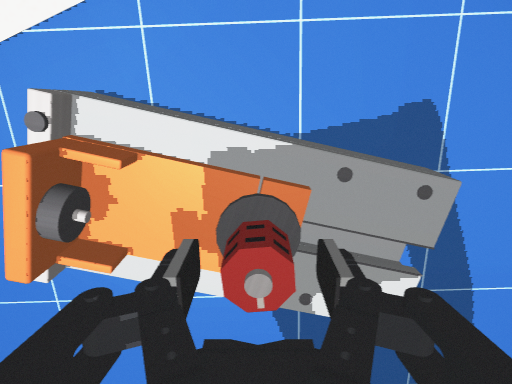

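Released: the nut at (257,283) stands upright and the bracket lies square on the block. Rising and checking.

Call:
send_rows(rows=[[-0.4, [0, 0, -0.5], 0], [-0.4, [0, 0, -1.5], 0], [-0.4, [0, 0, -3], 0], [-0.4, [0, 0, -6], 0], [-0.4, [0, 0, -10], 0], [-0.4, [0, 0, -14], 0], [-0.4, [0, 0, -17], 0], [-0.4, [0, 0, -18], 0]])

```text
clock: 49.9
tcp_pos: [0.5681, 0.131, 0.2778]
tcp_rot: [-3.141, -0.004, -0.034]
wrist_force: [0.1, 0.2, 0.0]
width: 0.701
```

Run:
```python
from h import *
eyes.grab_frame('wrist'); eyes.grab_frame('wrist')
s=st(); p,d,ci=grab('wrist','w15'); grab('scene','s11')
a=cv2.imread('pics/s11.png')[120:340,60:460]; cv2.imwrite('pics/s11c.png',cv2.resize(a,(800,440),interpolation=cv2.INTER_CUBIC))
P=cloud(d,ci); hsv=cv2.cvtColor(p,cv2.COLOR_RGB2HSV)
c=np.array([.570,.137]); a=np.radians(75.54); ex=np.array([np.cos(a),np.sin(a)]); ey=np.array([-ex[1],ex[0]])
L=P[...,:2]-c; lx=L@ex*1000; ly=L@ey*1000
o=(hsv[...,0]<22)&(hsv[...,1]>130)&(np.abs(lx)<130)&(np.abs(ly)<60)
f=o&(P[...,2]<.056)&(P[...,2]>.042); print('foot lx,ly',np.percentile(lx[f],[0.2,1]),np.percentile(ly[f],[.5,99.5]),np.nanmedian(P[f][:,2]))
red=(hsv[...,1]>150)&((hsv[...,0]<8)|(hsv[...,0]>172))&(np.abs(lx+7)<25)&(np.abs(ly)<25)&(P[...,2]>.07)
z=np.nanpercentile(P[red][:,2],95); t=red&(P[...,2]>z-.003); rr=cv2.minAreaRect(P[t][:,:2].astype(np.float32)); n=np.array(rr[0])-c; print('nut top z',z,'at',n@ex*1000,n@ey*1000,rr)
g=(hsv[...,1]<90)&(np.hypot(lx+7,ly)<24)&(P[...,2]>.045)&(P[...,2]<.062); print('disc z',np.nanmedian(P[g][:,2]),g.sum())
```

```text
{'clock': 50.0, 'joints': [0.1745, 0.3652, 1.7337, -0.0, 1.0407, 1.7794], 'tcp_pos': [0.5677, 0.1309, 0.2762], 'tcp_rot': [-3.1412, -0.002, -0.034], 'wrist_force': [1.0497, -0.1112, -0.3659], 'torque': [0.0253, 0.0126, 0.0788], 'width': 0.7036}
foot lx,ly [-30.25860542 -29.22853851] [-31.99872846  31.38286253] 0.04919924961434152
nut top z 0.10039644577073994 at -6.968311054382861 0.32233071280216224 ((0.5679478645324707, 0.13033291697502136), (0.03221124783158302, 0.0309933889657259), 2.8921570777893066)
disc z 0.05417466964077197 504
```

View pics/s11c.png

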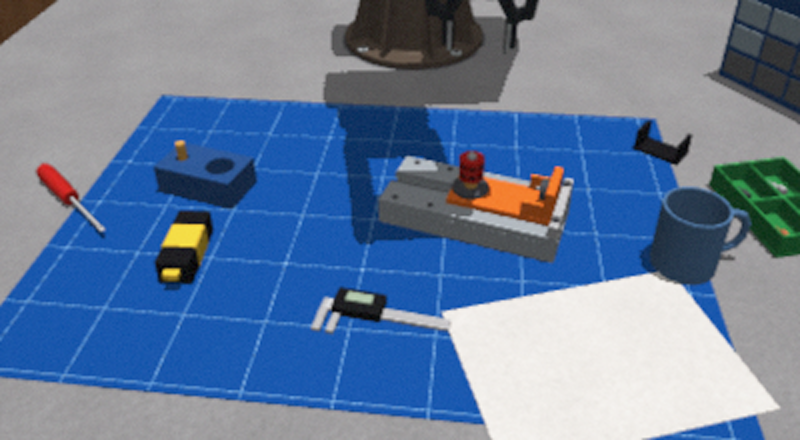

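View pics/w15.png

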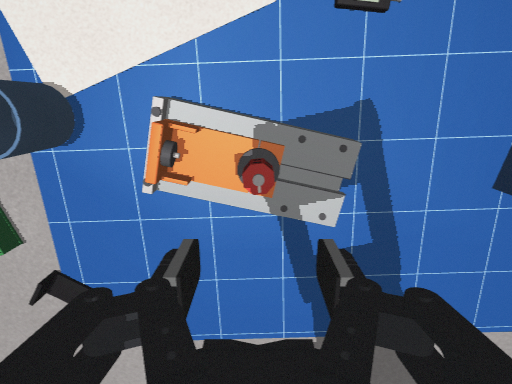

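Run:
```python
from h import *
print(manip.finish_job()); st()
```

```text
the job is handed in; nothing more can be done
None
the job is handed in; nothing more can be done
```

The bracket is clamped and the job was handed in at about 50 s of the 72 s; no verdict was reported.

**What I did:**
1. I took the bolt from the rack and lowered its head lengthwise into the free slot. I then slid it until the stem touched the bracket's notch bottom at about 3 N.
2. Only there did I turn it clockwise, until torque and wall forces showed the head at its stop. Lifting met the lips, so the head was captive.
3. I let go once to turn the gripper back 135°, regripped and tightened the nut, then released and rose clear.

**What the last checks showed:**
- **Clamp:** the disc lies flat on the foot (its top 5.0 mm above it). The nut's height matches the head bearing on the lips.
- **Seat:** the stem is about 23.5–24 mm behind the prong tips, where 24 mm is home.
- **Bracket and other things:** the bracket moved roughly 0.8 mm toward the fence as the stem seated, about its 0.5 mm play within measurement error. The other things visible in the last picture look unmoved.

**What disagreed or was not seen directly:**
- **Spring squeeze:** force readings gave about 2.75 mm and the turn count up to about 3.5 mm. Both are near 3 mm and well under 5 mm. The last 19° added about 0.7 mm by force instead of the expected 1.0 mm.
- **Head angle:** it cannot be seen under the lips, so "square" rests on the tool angle and the stop.

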